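# Pin a sunshade arm into its wall socket

## Task

Lock the square sunshade arm into its steel socket on the plywood board: push the arm all the way into the sleeve until it stops, push the wire-lock pin right through until its collar sits against the sleeve, then swing the pin's wire loop over the sleeve and press it down until its end bar snaps past the pin's tip. Push with feeling, without forcing anything, and leave the other things on the table and the board where they are.

Things in the scene. Friction and masses are not known exactly. Their poses are not given: they have to be found in the camera images.
- socket: Steel socket bracket on a plywood board, fixed to the table. Origin under the board's centre, on the table; z up, x = the way the pin is pushed in (roughly away from the robot), y = along the arm. Board 240 (x) by 250 (y) by 18 mm. An angle bracket carries a square sleeve at x = 0: 42 by 42 mm outside, 90 mm long from y = -45 (open mouth) to +45 mm (closed). Never push on it or its parts with over 60 N.
- sleeve (a point): Centre of the sleeve, 95 mm above the table, at the socket's x = y = 0. A 12 mm cross hole runs along x through the two side walls here. The arm inside has its own cross hole, hidden by the sleeve; it lines up only when the arm is home.
- mouth (a point): Centre of the sleeve's open mouth, 95 mm up. The square sunshade arm (aluminium, 32 by 32 mm, flat black end plug) is already in the sleeve and sticks out here towards -y, at the same height. Its pose is not measured: the plug's face starts 105 to 140 mm out of the mouth. It slides stiffly (4 N) to +y, up to a hard stop inside the sleeve that is felt, not seen; only there is it home.
- pin (a joint): How far the wire-lock pin is in, m: 0 to 0.003 at the start (nose just in the sleeve's near wall, which holds it level), 0.061 when its collar sits against the sleeve. It moves only along its axis, stiffly (3 N). If it stops within 10 mm, the arm is not yet home.
- knob (a point): Centre of the flat outer end of the pin's round knob (25 mm across), 95 mm above the table; the pin's axis is level, along the socket's x. From here along x: knob 18 mm, neck to 42 mm, collar (24 mm across) to 48 mm, then a 10 mm shank with a round tip at 110 mm. Push here in +x.
- hinge (a point): Hinge of the pin's wire loop, in the pin's neck, on its axis, 34 mm along x from the knob's end; moves with the pin. The hinge line is level, along the socket's y.
- loop (a joint): Swing of the wire loop about its hinge, rad: 0 = closed, grows as it is lifted back towards the knob; 0.6 to 0.9 at the start, stays where it is left. It moves lightly (under 1 N) until its end bar meets the pin's tip at about 0.2, then takes about 10 N until it snaps past the tip and stays below 0.06.
- endbar (a point): Middle of the loop's end bar. Loop of 5 mm steel wire, sides 23 mm apart. Closed: rises from the hinge to 33 mm above the pin's axis, long run along x over the sleeve to 75 mm from the hinge, then down to the end bar 9 mm below the axis, under the tip. Push the outside of the long run, from the knob's side, then down near its far bend; pushing at the end bar's side only drives the pin back out.
- angle: Bystander: steel angle bracket, legs 60 mm, 40 mm wide, standing on a corner of the board (far side, by the arm); origin at its corner edge's foot.
- ramekin: Bystander: white ceramic ramekin, 90 mm across, 48 mm high, origin under its centre.
- hex_key: Bystander: purple plastic hex key handle with a steel shaft, 160 mm long, 20 mm wide and 16 mm high, lying on the near left part of the board; origin under the middle of the handle.
- level: Bystander: aluminium spirit level, 22 x 230 x 45 mm, origin under its centre.
- driver: Bystander: screwdriver, 200 mm long, lying on the table.

How it is judged:
On the way:
1. the pin is pushed right through, its collar against the sleeve (value of joint pin above 0.0585 m), for 0.2 s.
At the end, for the whole second after the job is handed in: The pin is through arm and sleeve with its collar within 2.5 mm of the sleeve, and the wire loop is closed: swung down to within 0.06 rad of its closed stop, its end bar snapped under the pin's tip; both at rest (value of joint pin above 0.0585 m and value of joint loop below 0.06 rad and velocity of joint pin between -0.01 and 0.01 m/s and velocity of joint loop between -0.05 and 0.05 rad/s); the robot touches nothing.
It fails at once if the socket, the sunshade arm, the pin or the loop is pushed with more than 60 N (contact force between any of the fingers, the arm and socket above 60 N).
It fails at once if a loose bystander is shifted by more than 30 mm (distance of any of angle, ramekin, hex_key, level, driver from where it was at the start of the episode above 0.03 m).
It also fails if it takes over 48 s, if anything falls off the work surface, if the arm or the gripper's body presses on something with over 40 N, if the wrist force passes 120 N, or if a joint passes its speed limit or range.

## Robot

A 6-joint arm with a two-finger parallel gripper is mounted at the origin on the work surface. World frame = base frame: x ahead of the robot, y to its left, z up, the work surface at z = 0. Lengths are in m, angles in rad, forces in N, time in s.
With the tool pointing down it reaches from about 0.35 to 0.975 m from the base axis. Payload 4.9 kg.
Tool frame: the origin (TCP) lies at the very end of the fingers, on their centre line; the grasp point (between the pads) lies 19 mm behind it (manip.hold_point_z is the distance from the TCP to the grasp point, in m); z points along the fingers, y is the direction in which the jaws open and shut (so a half turn about z gives the same grasp; the last joint's range is limited). The gripper opens to 85 mm and grips with 20 to 120 N. Pads are 22 mm wide; open, the fingers measure 114 mm over their backs; the gripper's body (76 mm by 85 mm) begins 54 mm behind the grasp point. The pads swing forward as they close: fully open they stand 13 mm farther back than shut.
Start: joints at [-1.273, 0.053, 1.613, -0, 1.476, -0.119], TCP at [0.253, -0.571, 0.195] pointing down, gripper open.
Joint ranges: [-3.01, 3.01], [-1.01, 2.22], [0.06, 2.58], [-1.02, 4.17], [0.09, 2.62], [-3.14, 3.14]. Speed limits (rad/s): [2.57, 2.57, 3.14, 3.14, 3.14, 3.14].

## Interface

Orientations are given as a unit quaternion [w, x, y, z].
In Python, from plant import monitor, grab_frame, camera_params, ticket, manip gives the robot as it stands.
- The arm moves only by the tool play_rows, never from a script. Its argument "commands" is a list of rows, each an object of numbers: "dx", "dy", "dz": the shift along the tool's x, y, z in cm; "rx", "ry", "rz": the turn, a rotation vector about the tool's x, y, z in rad; "claw": the closure, from 0 (fully open) to 1 (shut). In form: [{"dx": .., "dy": .., "dz": .., "rx": .., "ry": .., "rz": .., "claw": ..}, ...]. A call has 1 to 5 rows; each row is the pose to reach, as a shift and turn from the pose measured when the call began, along the tool's axes at that moment; what a row does not reach only later rows make up. A row lasts 1/10 s, in which the tool goes at most 50 mm and 8.59 degrees, less where a joint would pass 70% of its speed; a pose out of reach is approached as far as the arm can. A call with a gripper value outside its range is refused whole. The fingers move at their own pace and stop on an object; the grip force is fixed at half the most. Time passes only in rows, so rows that repeat a pose let the fingers close. It gives the time, the measured TCP pose, the force and the opening at its end, in the units of the state.
- monitor.state(): the state, without advancing time (a new reading comes with each control period).
- grab_frame(name): name is "scene" or "top" or "wrist"; returns the picture (480x640x3 uint8, blue, green, red); there is no depth.
- camera_params(name): a dict with "fx", "fy", "cx", "cy" (pixels), "rvec" (rotation vector, rad) and "tvec" (3), from world to camera coordinates, as OpenCV has them; the wrist camera has in their place "tool_from_camera" (4x4, takes a point from camera to tool coordinates, whose origin is the TCP and whose axes are the flange's). Camera axes: x right, y down, z forward; pixel columns grow to the right and rows downward; lengths in m; the calibration is good to about 2 mm. A picture is of the moment at which its call begins: read the wrist's pose just before it. camera_params takes no time and is no camera call.
- ticket.job_done(): hands the job in, once; it reports no verdict.
The state is a dict: "time": time; "joint_pos": joint angles; "joint_vel": joint speeds; "joint_efforts": joint torques, N m; "tool_pos": TCP position; "tool_rot": TCP orientation; "contact_force": force on the tool from outside, world axes, zero at the start; "ft_torque": the same for the moment, N m; "gripper_width": opening from 0.0 (shut) to 1.0 (fully open).
Only numpy, scipy, OpenCV 4.12 (cv2) and the standard library are available. Lean on these libraries where they do the work, as an engineer would, in place of code of your own. Each camera call takes 0.05 s, during which the arm holds its last target.

## Working session

There is one attempt and no reset: what is moved stays moved. The work goes in short steps, Python scripts to look and compute and a tool call to move; the robot and the scene stay as the last step left them, time stands still between calls to the robot, and variables do not carry over. Pictures are saved under pics/ and viewed, and the job is handed in when it is done.

Besides the shell and the picture viewer there is one more tool, called after "Request:" in YAML: its name, and indented under it one key for each argument. play_rows: Moves the arm, as the interface text tells. Its arguments: {"type":"object","properties":{"commands":{"type":"array"}},"required":["commands"]}

```bash
ls; mkdir -p pics; python3 - <<'E'
from plant import monitor, grab_frame, camera_params, ticket, manip
import cv2
s=monitor.state(); print(s)
for n in ("scene","top","wrist"):
    cv2.imwrite(f"pics/{n}0.png",grab_frame(n)); print(n,camera_params(n))
print(manip.hold_point_z)
E
```

```text
pics
{'time': 0.0, 'joint_pos': array([-1.27299737e+00,  5.33606208e-02,  1.61428064e+00, -1.57411144e-05,
        1.47603551e+00, -1.19031828e-01]), 'joint_vel': array([ 0.00076764, -0.00031717, -0.00068497,  0.00166262, -0.00017529,
        0.00186367]), 'joint_efforts': array([-4.65578760e-04, -3.93676114e+01, -3.70180929e+01, -1.35997811e-04,
        6.89328153e-03, -3.55984191e-06]), 'tool_pos': array([ 0.25281051, -0.57081916,  0.19406876]), 'tool_rot': array([-1.03720083e-03,  9.78359327e-01,  2.06910467e-01, -1.00822260e-04]), 'contact_force': array([ 0.28969016, -0.13016312, -0.53432552]), 'ft_torque': array([ 0.00088919, -0.03811537, -0.04193613]), 'gripper_width': 1.002396846457783}
scene {'fx': 505.11093519860543, 'fy': 505.11093519860543, 'cx': 321.3938330308496, 'cy': 231.04680331950942, 'rvec': array([ 1.43458273,  1.92543907, -0.96630936]), 'tvec': array([ 0.16576163, -0.21824893,  1.54966288])}
top {'fx': 500.13781137062637, 'fy': 500.13781137062637, 'cx': 321.64849445375467, 'cy': 234.69662365388353, 'rvec': array([ 2.12079031, -2.12816899,  0.19567367]), 'tvec': array([-0.00311902,  0.51445259,  1.01995072])}
wrist {'fx': 350.4399661328829, 'fy': 350.4399661328829, 'cx': 319.5692886325021, 'cy': 242.35000856673892, 'tool_from_camera': array([[-4.79648265e-04, -9.56511534e-01, -2.91694111e-01,
         7.52447498e-02],
       [ 9.99999678e-01, -2.71313799e-04, -7.54671842e-04,
        -2.78416343e-05],
       [ 6.42711684e-04, -2.91694379e-01,  9.56511357e-01,
        -1.80279959e-01],
       [ 0.00000000e+00,  0.00000000e+00,  0.00000000e+00,
         1.00000000e+00]])}
0.0187
```

View pics/scene0.png

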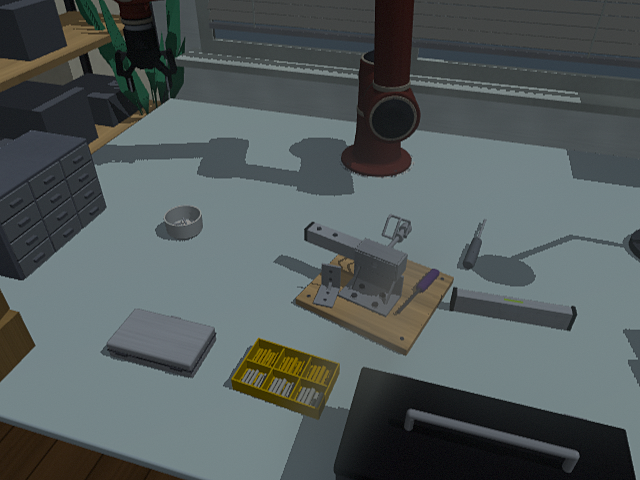

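View pics/top0.png

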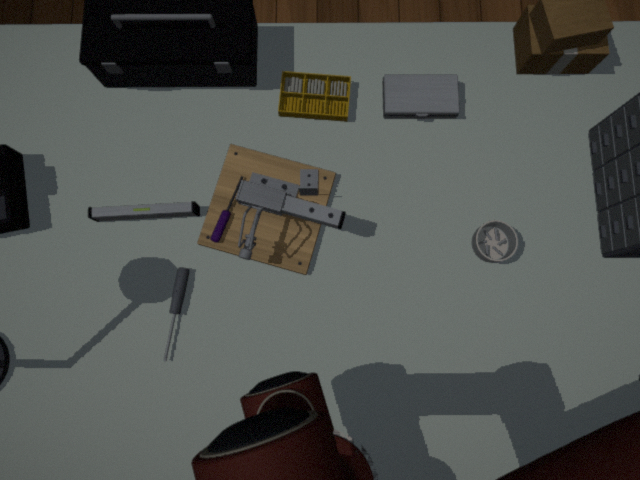

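View pics/wrist0.png

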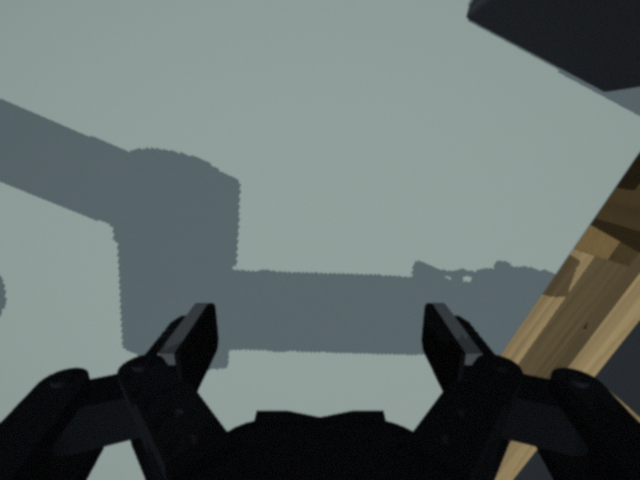

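The scene view shows the socket board near the middle, with the arm's plug at (308,231), sleeve at (380,262) and knob at (400,237). In the top view (up is world +x, right is -y) the plug is at (343,218), the sleeve centre at about (262,193) and the knob at (246,253). I'll enlarge both.

```bash
python3 - <<'E'
import cv2
a=cv2.imread("pics/top0.png")[135:280,190:360]; cv2.imwrite("pics/topz.png",cv2.resize(a,None,fx=4.5,fy=4.1,interpolation=cv2.INTER_CUBIC)[:600,:800])
a=cv2.imread("pics/scene0.png")[200:360,285:465]; cv2.imwrite("pics/scz.png",cv2.resize(a,None,fx=3.7,fy=3.7,interpolation=cv2.INTER_CUBIC))
E
```

```text
(no output)
```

View pics/topz.png

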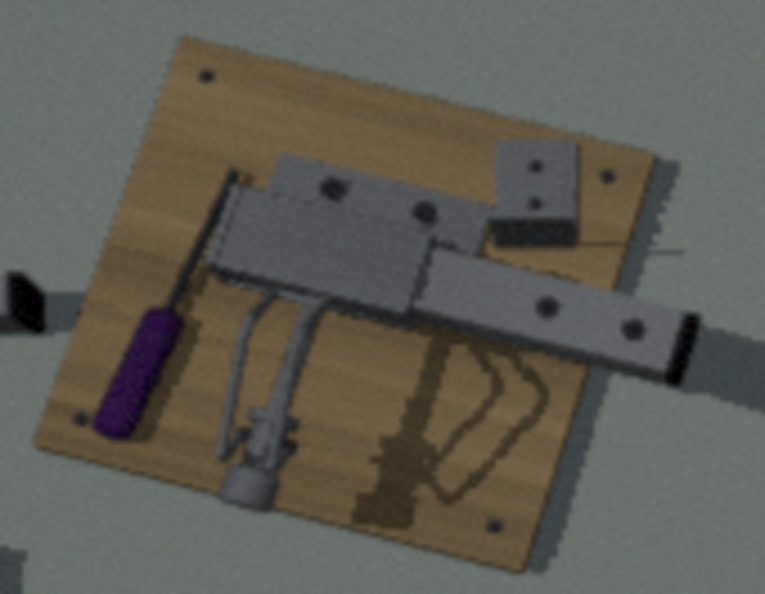

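View pics/scz.png

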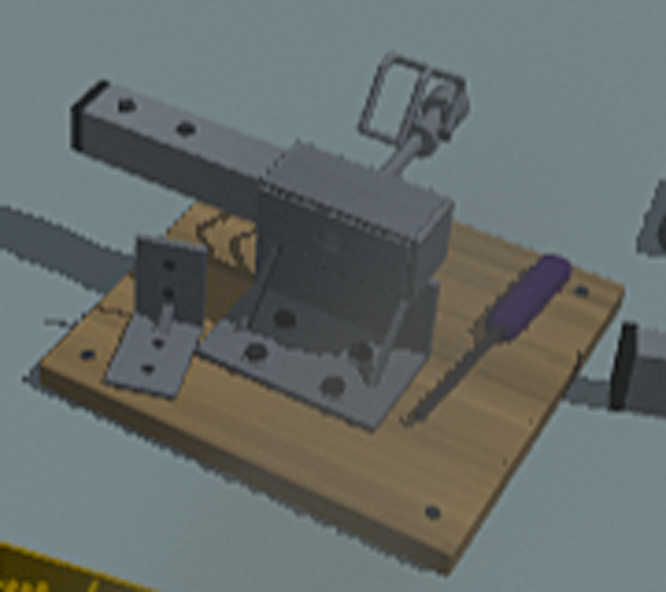

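```bash
cat > h.py <<'E'
import numpy as np, cv2
from plant import monitor, grab_frame, camera_params
from scipy.spatial.transform import Rotation as R
def cam(n):
    c=camera_params(n); K=np.array([[c["fx"],0,c["cx"]],[0,c["fy"],c["cy"]],[0,0,1]])
    if n=="wrist":
        s=monitor.state(); q=s["tool_rot"]; Rt=R.from_quat(q,scalar_first=True).as_matrix()
        T=c["tool_from_camera"]; return K,Rt@T[:3,:3],Rt@T[:3,3]+s["tool_pos"]
    Rm=cv2.Rodrigues(c["rvec"])[0]; return K,Rm.T,-Rm.T@c["tvec"]
def ray(C,p):
    K,Rw,o=C; return o,Rw@np.linalg.solve(K,[p[0],p[1],1])
def onz(C,p,z):
    o,d=ray(C,p); return o+d*(z-o[2])/d[2]
def proj(C,P):
    K,Rw,o=C; q=K@(Rw.T@(np.asarray(P)-o)); return q[:2]/q[2]
def tri(C1,p1,C2,p2):
    o1,d1=ray(C1,p1);o2,d2=ray(C2,p2); t=np.linalg.lstsq(np.c_[d1,-d2],o2-o1,rcond=None)[0]
    a=o1+d1*t[0];b=o2+d2*t[1]; return (a+b)/2,np.linalg.norm(a-b)
E
python3 - <<'E'
from h import *
np.set_printoptions(precision=4,suppress=True)
T=cam("top");S=cam("scene")
f=lambda u,v:(190+(u-1.75)/4.5,135+(v-1.5)/4.1)
g=lambda u,v:(285+u/3.7-.4,200+v/3.7-.4)
B=np.array([onz(T,f(*p),.018) for p in [(180,36),(655,155),(522,572),(37,445)]])
print("board top\n",B[:,:2],"ctr",B.mean(0)[:2],"sides",[np.linalg.norm(B[i]-B[i-1]) for i in range(4)])
B2=np.array([onz(S,g(*p),.018) for p in [(445,553),(42,368),(625,290)]]); print("scene",B2[:,:2])
Sl=np.array([onz(T,f(*p),.116) for p in [(235,183),(432,240),(410,312),(208,265)]])
print("sleeve\n",Sl[:,:2],Sl.mean(0)[:2],[np.linalg.norm(Sl[i]-Sl[i-1]) for i in range(4)])
P=np.array([onz(T,f(*p),.111) for p in [(699,315),(680,385)]]);print("plug",P[:,:2],np.linalg.norm(P[0]-P[1]))
print("knob",onz(T,f(247,505),.095))
x=(B[0]+B[1]-B[2]-B[3])[:2]; y=(B[0]+B[3]-B[1]-B[2])[:2]
print("yaw",np.arctan2(x[1],x[0]),np.arctan2(-y[0],y[1]))
print("loop z .15",onz(T,f(222,455),.14),onz(T,f(272,465),.14))
print(tri(T,f(685,350),S,g(88,118)))
print("knob tri",tri(T,f(247,495),S,g(458,100)))
E
```

```text
board top
 [[ 0.7317  0.2035]
 [ 0.6621 -0.0357]
 [ 0.4333  0.0301]
 [ 0.5021  0.2661]] ctr [0.5823 0.116 ] sides [np.float64(0.23800857652545426), np.float64(0.249182002332787), np.float64(0.23812103025004847), np.float64(0.24582845965936925)]
scene [[ 0.7312  0.202 ]
 [ 0.6651 -0.0314]
 [ 0.5054  0.2722]]
sleeve
 [[0.6171 0.1573]
 [0.5875 0.0678]
 [0.5511 0.0773]
 [0.5752 0.1684]] [0.5827 0.1177] [np.float64(0.04340059776194229), np.float64(0.09426493066156037), np.float64(0.03770988210841336), np.float64(0.0942028851130599)]
plug [[ 0.5502 -0.0522]
 [ 0.5151 -0.0433]] 0.03629016321965765
knob [0.4586 0.1511 0.095 ]
yaw -0.2730607727820419 -0.2832435306695736
loop z .15 [0.4762 0.1555 0.14  ] [0.4714 0.1338 0.14  ]
(array([ 0.5359, -0.0458,  0.0952]), np.float64(0.0011962847298558322))
knob tri (array([0.4623, 0.1549, 0.0996]), np.float64(0.008763772251071576))
```

```bash
cat >> h.py <<'E'
C0=np.array([.5825,.1165]);YAW=-.28
ex=np.array([np.cos(YAW),np.sin(YAW)]);ey=np.array([-np.sin(YAW),np.cos(YAW)])
def sock(p): d=np.asarray(p)[:2]-C0; return np.array([d@ex,d@ey,p[2]])
def world(x,y,z): return np.r_[C0+ex*x+ey*y,z]
def delta(x,y,z,yaw=YAW):
    s=monitor.state(); R0=R.from_quat(s["tool_rot"],scalar_first=True)
    Rg=R.from_euler('z',yaw)*R.from_matrix(np.diag([1,-1,-1.]))
    d=R0.inv().apply(world(x,y,z)-s["tool_pos"])*100; r=(R0.inv()*Rg).as_rotvec()
    print("delta",d.round(2),"rot",r.round(3),"| now sock mm",(sock(s["tool_pos"])*1000).round(1),"t",round(s["time"],2),"F",s["contact_force"].round(1),"q",s["joint_pos"].round(2))
E
python3 -c "
from h import *
T=cam('top')
print(sock(np.array([.5327,-.0477,.095])),sock(np.array([.4586,.1511,.095])),sock(onz(T,(497,242),.03)),onz(T,(497,242),.03))
delta(0,-.22,.195)"
```

```text
[-0.00248296 -0.17156781  0.095     ] [-0.12863667 -0.00098795  0.095     ] [ 0.0593629  -0.50393182  0.03      ] [ 0.50028663 -0.38421168  0.03      ]
delta [ 4.385e+01 -3.265e+01 -1.000e-02] rot [-0.002  0.     0.697] | now sock mm [-126.8 -751.8  194.3] t 0.15 F [ 0.4 -0.   0.5] q [-1.27  0.05  1.61  0.    1.48 -0.12]
```

Request:
play_rows:
  commands:
    - {"dx": 8.8, "dy": -6.5, "rz": 0.14, "claw": 1}
    - {"dx": 17.6, "dy": -13, "rz": 0.28, "claw": 1}
    - {"dx": 26.4, "dy": -19.6, "rz": 0.42, "claw": 1}
    - {"dx": 35, "dy": -26, "rz": 0.56, "claw": 1}
    - {"dx": 43.9, "dy": -32.7, "rz": 0.697, "claw": 1}

```text
invalid input
```

```bash
python3 -c "
from h import *
delta(0,-.22,.195)"
```

```text
delta [ 4.385e+01 -3.265e+01 -1.000e-02] rot [-0.002  0.     0.697] | now sock mm [-126.8 -751.8  194.3] t 0.15 F [ 0.4 -0.   0.5] q [-1.27  0.05  1.61  0.    1.48 -0.12]
```

Request:
play_rows:
  commands:
    - {"dx": 4.4, "dy": -3.3, "dz": 0, "rx": 0, "ry": 0, "rz": 0.07, "claw": 1}
    - {"dx": 8.8, "dy": -6.5, "dz": 0, "rx": 0, "ry": 0, "rz": 0.14, "claw": 1}
    - {"dx": 13.2, "dy": -9.8, "dz": 0, "rx": 0, "ry": 0, "rz": 0.21, "claw": 1}
    - {"dx": 17.6, "dy": -13, "dz": 0, "rx": 0, "ry": 0, "rz": 0.28, "claw": 1}
    - {"dx": 22, "dy": -16.3, "dz": 0, "rx": 0, "ry": 0, "rz": 0.35, "claw": 1}

```text
time: 0.65
tool_pos: [0.3766, -0.352, 0.1943]
tool_rot: [-0.001, 0.999, 0.032, -0.0]
contact_force: [0.6, 0.5, 0.8]
gripper_width: 0.14
```

```bash
python3 -c "
from h import *
delta(0,-.22,.195)"
```

```text
delta [ 16.11 -24.74  -0.03] rot [-0.002  0.001  0.343] | now sock mm [ -68.4 -507.1  194.3] t 0.65 F [0.6 0.5 0.8] q [-0.9  -0.21  1.86  0.    1.49  0.61]
```

Request:
play_rows:
  commands:
    - {"dx": 3.2, "dy": -4.9, "dz": 0, "rx": 0, "ry": 0, "rz": 0.07, "claw": 1}
    - {"dx": 6.4, "dy": -9.9, "dz": 0, "rx": 0, "ry": 0, "rz": 0.14, "claw": 1}
    - {"dx": 9.6, "dy": -14.8, "dz": 0, "rx": 0, "ry": 0, "rz": 0.21, "claw": 1}
    - {"dx": 12.9, "dy": -19.8, "dz": 0, "rx": 0, "ry": 0, "rz": 0.28, "claw": 1}
    - {"dx": 16.1, "dy": -24.7, "dz": 0, "rx": 0, "ry": 0, "rz": 0.343, "claw": 1}

```text
time: 1.15
tool_pos: [0.4991, -0.1339, 0.1945]
tool_rot: [-0.001, 0.99, -0.141, -0.0]
contact_force: [0.8, -0.4, 1.1]
gripper_width: -0.001
```

```bash
python3 -c "
from h import *
delta(0,-.22,.085)"
```

```text
delta [ 1.1  -4.36 10.95] rot [-0.001  0.001 -0.002] | now sock mm [ -11.  -263.7  194.5] t 1.15 F [ 0.8 -0.4  1.1] q [-0.41 -0.21  1.86  0.    1.49  1.45]
```

Request:
play_rows:
  commands:
    - {"dx": 1.1, "dy": -2.5, "dz": 3, "rx": 0, "ry": 0, "rz": 0, "claw": 1}
    - {"dx": 1.1, "dy": -3.5, "dz": 7, "rx": 0, "ry": 0, "rz": 0, "claw": 1}
    - {"dx": 1.1, "dy": -4.2, "dz": 10.9, "rx": 0, "ry": 0, "rz": 0, "claw": 1}
    - {"dx": 1.1, "dy": -4.3, "dz": 10.9, "rx": 0, "ry": 0, "rz": 0, "claw": 1}

```text
time: 1.55
tool_pos: [0.5166, -0.0929, 0.0787]
tool_rot: [-0.002, 0.99, -0.14, -0.007]
contact_force: [-0.6, -0.4, -0.5]
gripper_width: 0.001
```

```bash
python3 -c "
from h import *
delta(0,-.19,.085)
cv2.imwrite('pics/w1.png',grab_frame('wrist'));cv2.imwrite('pics/s1.png',grab_frame('scene'))"
```

```text
delta [ 0.54 -2.95 -0.63] rot [-0.002  0.014 -0.001] | now sock mm [  -5.5 -219.5   78.7] t 1.55 F [-0.6 -0.4 -0.5] q [-0.32 -0.07  1.94  0.    1.29  1.53]
```

View pics/w1.png

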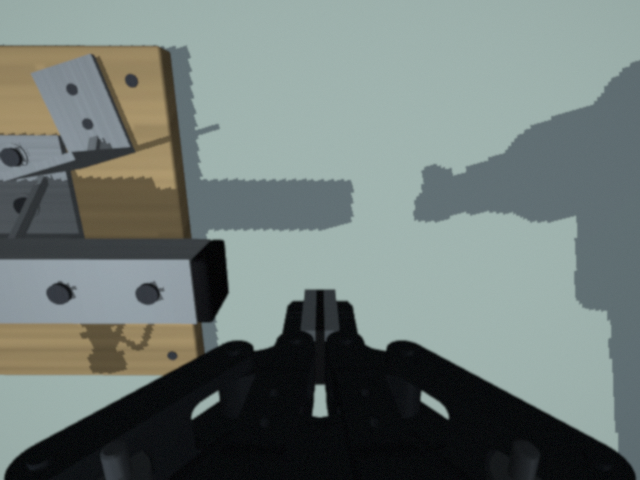

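View pics/s1.png

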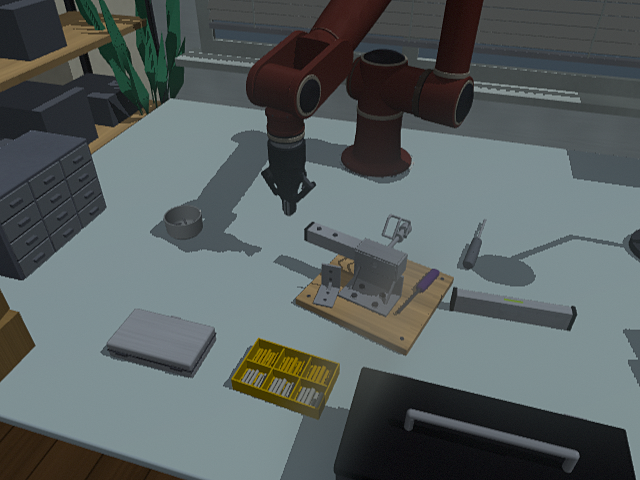

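The wrist view shows the plug face at about (215,280), left of the closed fingers at (320,310). The finger linkage spreads wide in the jaw direction. I'll turn 90° so the push comes from the narrow side (tool x) instead.

Request:
play_rows:
  commands:
    - {"dx": 0, "dy": 0.5, "dz": -0.6, "rx": 0, "ry": 0, "rz": -0.15, "claw": 1}
    - {"dx": 0.2, "dy": 0.5, "dz": -0.6, "rx": 0, "ry": 0, "rz": -0.3, "claw": 1}
    - {"dx": 0.5, "dy": 0.5, "dz": -0.6, "rx": 0, "ry": 0, "rz": -0.45, "claw": 1}
    - {"dx": 0.5, "dy": 0.5, "dz": -0.6, "rx": 0, "ry": 0, "rz": -0.6, "claw": 1}
    - {"dx": 0.5, "dy": 0.5, "dz": -0.6, "rx": 0, "ry": 0, "rz": -0.75, "claw": 1}

```text
time: 2.15
tool_pos: [0.5268, -0.1032, 0.0954]
tool_rot: [0.0, 0.972, 0.234, 0.002]
contact_force: [-0.4, -0.0, -0.0]
gripper_width: -0.003
```

Request:
play_rows:
  commands:
    - {"dx": 0, "dy": 0, "dz": 0, "rx": 0, "ry": 0, "rz": -0.15, "claw": 1}
    - {"dx": 0, "dy": 0, "dz": 0, "rx": 0, "ry": 0, "rz": -0.3, "claw": 1}
    - {"dx": 0, "dy": 0, "dz": 0, "rx": 0, "ry": 0, "rz": -0.45, "claw": 1}
    - {"dx": 0, "dy": 0, "dz": 0, "rx": 0, "ry": 0, "rz": -0.6, "claw": 1}
    - {"dx": 0, "dy": 0, "dz": 0, "rx": 0, "ry": 0, "rz": -0.75, "claw": 1}

```text
time: 2.65
tool_pos: [0.5289, -0.1048, 0.0995]
tool_rot: [0.004, 0.819, 0.574, 0.003]
contact_force: [-0.1, -0.1, -0.4]
gripper_width: 0.002
```

```bash
python3 -c "
from h import *
delta(-.002,-.192,.087,YAW+np.pi/2)"
```

```text
delta [ 3.46 -1.41  1.24] rot [ 0.01  -0.001 -0.068] | now sock mm [   9.6 -227.5   99.5] t 2.65 F [-0.1 -0.1 -0.4] q [-0.33 -0.08  1.91  0.    1.3   0.01]
```

Request:
play_rows:
  commands:
    - {"dx": 1.7, "dy": -1.4, "dz": 1.2, "rx": 0.01, "ry": 0, "rz": -0.068, "claw": 1}
    - {"dx": 3.4, "dy": -1.4, "dz": 1.2, "rx": 0.01, "ry": 0, "rz": -0.068, "claw": 1}
    - {"dx": 3.4, "dy": -1.4, "dz": 1.2, "rx": 0.01, "ry": 0, "rz": -0.068, "claw": 1}

```text
time: 2.95
tool_pos: [0.5296, -0.0682, 0.0908]
tool_rot: [0.002, 0.799, 0.602, 0.002]
contact_force: [0.2, -0.4, 0.4]
gripper_width: -0.002
```

```bash
python3 -c "
from h import *
delta(-.002,-.16,.087,YAW+np.pi/2)"
```

```text
delta [ 3.21 -0.22  0.39] rot [ 0.005 -0.001  0.   ] | now sock mm [   0.2 -192.1   90.8] t 2.95 F [ 0.2 -0.4  0.4] q [-0.27 -0.08  1.92  0.    1.29  0.01]
```

Request:
play_rows:
  commands:
    - {"dx": 0.4, "dy": -0.2, "dz": 0.3, "rx": 0, "ry": 0, "rz": 0, "claw": 1}
    - {"dx": 0.8, "dy": -0.2, "dz": 0.3, "rx": 0, "ry": 0, "rz": 0, "claw": 1}
    - {"dx": 1.2, "dy": -0.2, "dz": 0.3, "rx": 0, "ry": 0, "rz": 0, "claw": 1}
    - {"dx": 1.6, "dy": -0.2, "dz": 0.3, "rx": 0, "ry": 0, "rz": 0, "claw": 1}
    - {"dx": 2.0, "dy": -0.2, "dz": 0.3, "rx": 0, "ry": 0, "rz": 0, "claw": 1}

```text
time: 3.45
tool_pos: [0.5333, -0.0483, 0.0879]
tool_rot: [0.002, 0.799, 0.602, 0.002]
contact_force: [0.2, 0.4, -0.9]
gripper_width: 0.0
```

```bash
python3 -c "
from h import *
delta(-.002,-.15,.087,YAW+np.pi/2)
cv2.imwrite('pics/w2.png',grab_frame('wrist'))"
```

```text
delta [ 2.2  -0.02  0.09] rot [ 0.005 -0.001  0.   ] | now sock mm [  -1.8 -172.    87.9] t 3.45 F [ 0.2  0.4 -0.9] q [-0.23 -0.07  1.92  0.    1.29  0.05]
```

View pics/w2.png

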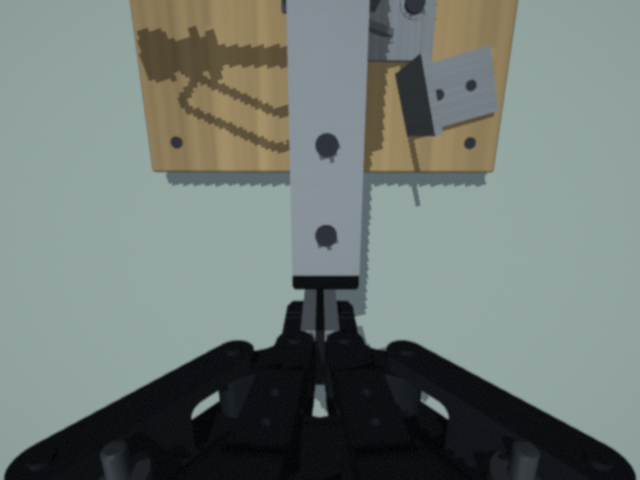

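The wrist view shows the plug edge at (325,283), just ahead of the closed fingertips at (320,292) and in line with them. The arm runs parallel to the push direction. I'll go on.

Request:
play_rows:
  commands:
    - {"dx": 0.3, "dy": 0.1, "dz": 0, "rx": 0, "ry": 0, "rz": 0, "claw": 1}
    - {"dx": 0.6, "dy": 0.2, "dz": 0, "rx": 0, "ry": 0, "rz": 0, "claw": 1}
    - {"dx": 0.9, "dy": 0.2, "dz": 0, "rx": 0, "ry": 0, "rz": 0, "claw": 1}
    - {"dx": 1.2, "dy": 0.2, "dz": 0, "rx": 0, "ry": 0, "rz": 0, "claw": 1}
    - {"dx": 1.5, "dy": 0.2, "dz": 0, "rx": 0, "ry": 0, "rz": 0, "claw": 1}

```text
time: 4.0
tool_pos: [0.5395, -0.0336, 0.0878]
tool_rot: [0.002, 0.799, 0.602, 0.002]
contact_force: [-1.0, -0.3, 0.3]
gripper_width: 0.002
```

Request:
play_rows:
  commands:
    - {"dx": 0.3, "dy": 0, "dz": 0, "rx": 0, "ry": 0, "rz": 0, "claw": 1}
    - {"dx": 0.6, "dy": 0, "dz": 0, "rx": 0, "ry": 0, "rz": 0, "claw": 1}
    - {"dx": 0.9, "dy": 0, "dz": 0, "rx": 0, "ry": 0, "rz": 0, "claw": 1}
    - {"dx": 1.2, "dy": 0, "dz": 0, "rx": 0, "ry": 0, "rz": 0, "claw": 1}
    - {"dx": 1.5, "dy": 0, "dz": 0, "rx": 0, "ry": 0, "rz": 0, "claw": 1}

```text
time: 4.5
tool_pos: [0.5436, -0.019, 0.0878]
tool_rot: [0.001, 0.799, 0.602, 0.002]
contact_force: [-0.0, -0.1, -0.1]
gripper_width: -0.003
```

```bash
python3 -c "
from h import *
delta(-.002,-.14,.087,YAW+np.pi/2)
cv2.imwrite('pics/w3.png',grab_frame('wrist'))
a=grab_frame('scene')[180:360,245:465];cv2.imwrite('pics/s3.png',cv2.resize(a,None,fx=3.3,fy=3.3))"
```

```text
delta [ 0.09 -0.21  0.08] rot [ 0.005 -0.002  0.001] | now sock mm [ 1.000e-01 -1.409e+02  8.780e+01] t 4.5 F [-0.  -0.1 -0.1] q [-0.17 -0.05  1.9   0.    1.29  0.11]
```

View pics/w3.png

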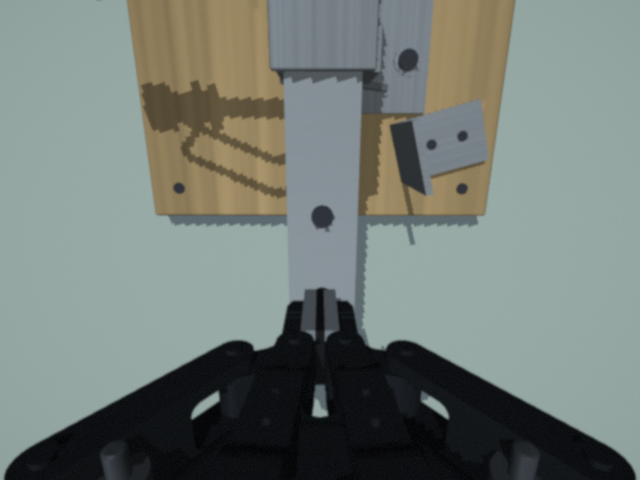

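View pics/s3.png

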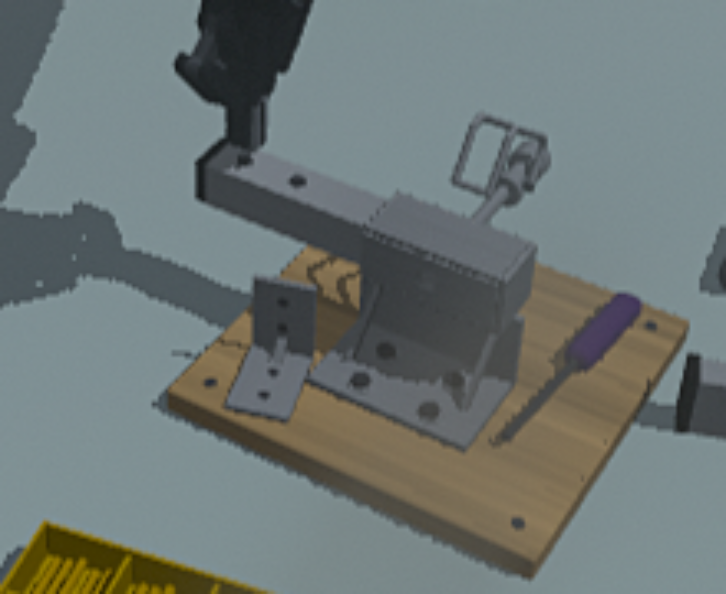

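The fingertips are over the arm in both views (wrist (320,292), scene zoom (245,150)), and there was no contact. So the real tip sits higher than the reported TCP. I'll measure the tip.

```bash
python3 -c "
from h import *
W=cam('wrist');S=cam('scene');T=cam('top');s=monitor.state();p=s['tool_pos'];print(p)
for z in (0,.01,.02,.03,.04):
    q=p+[0,0,z]; print(z,proj(W,q).round(0),((proj(S,q)-[245,180])*3.3).round(0),proj(T,q).round(0))
f=lambda u,v:(245+u/3.3,180+v/3.3)
print('plug top corners',[sock(onz(S,f(*q),.111)).round(4) for q in [(197,160),(222,140)]])
a=grab_frame('top')[135:280,190:360]; cv2.imwrite('pics/t3.png',cv2.resize(a,None,fx=4.5,fy=4.1,interpolation=cv2.INTER_CUBIC))"
```

```text
[ 0.54364862 -0.01884121  0.08777964]
0 [318. 277.] [244. 193.] [328. 217.]
0.01 [318. 284.] [244. 181.] [328. 216.]
0.02 [318. 292.] [245. 168.] [328. 215.]
0.03 [318. 301.] [245. 156.] [329. 214.]
0.04 [319. 311.] [245. 143.] [329. 213.]
plug top corners [array([ 0.0128, -0.1689,  0.111 ]), array([-0.0145, -0.1676,  0.111 ])]
```

View pics/t3.png

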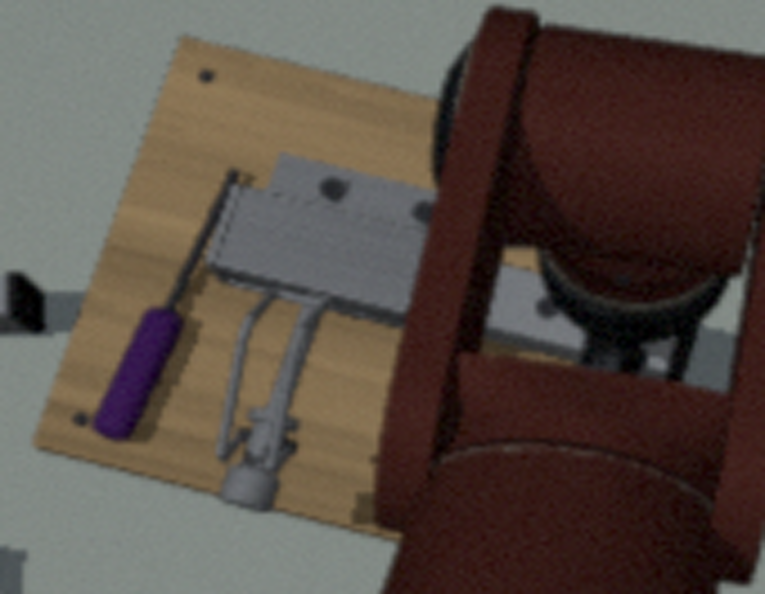

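```bash
python3 -c "
from h import *
S=cam('scene')
for z in (0,.01,.02,.03,.04): print(z,((proj(S,np.array([.5166,-.0929,.0787+z]))-[265,140])*6).round(0))
a=cv2.imread('pics/s1.png')[140:240,245+20:365];cv2.imwrite('pics/s1z.png',cv2.resize(a,None,fx=6,fy=6))"
```

```text
0 [154. 533.]
0.01 [153. 511.]
0.02 [152. 489.]
0.03 [151. 467.]
0.04 [150. 444.]
```

View pics/s1z.png

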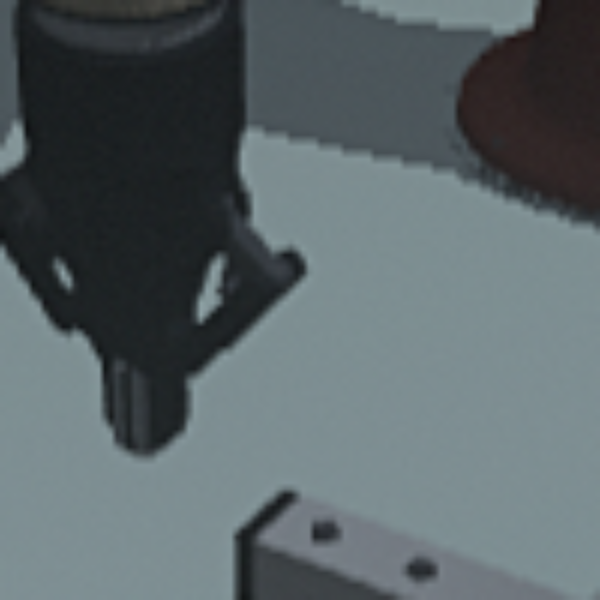

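```bash
python3 -c "
from h import *
c=camera_params('wrist');Ti=np.linalg.inv(c['tool_from_camera']);K=cam('wrist')[0]
for z in (0,.01,.02,.025,.03,.035,.04):
  o=[]
  for x in (.011,-.011):
    q=Ti@[x,0,-z,1];q=K@q[:3];o+=[(q[:2]/q[2]).round(0)]
  print(z,o,K[0,0]/q[2])
a=cv2.imread('pics/w3.png')[240:400,240:400];cv2.imwrite('pics/w3z.png',cv2.resize(a,None,fx=3.7,fy=3.7))"
```

```text
0 [array([318., 258.]), array([318., 295.])] 1774.7954229767076
0.01 [array([318., 265.]), array([318., 303.])] 1865.1724871978297
0.02 [array([318., 272.]), array([318., 312.])] 1965.2478709543227
0.025 [array([318., 276.]), array([318., 317.])] 2019.423719318179
0.03 [array([318., 280.]), array([318., 322.])] 2076.671165728837
0.035 [array([318., 284.]), array([318., 328.])] 2137.2590562838786
0.04 [array([318., 289.]), array([318., 333.])] 2201.4885548291395
```

View pics/w3z.png

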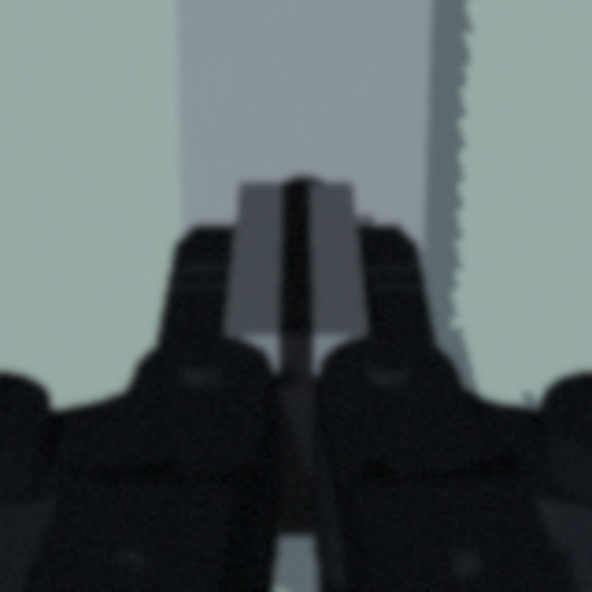

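The tip sits about 35 mm behind the reported TCP: the scene view puts it 30–35 mm higher, and the wrist view's pad edge at row 289 fits 35–40 mm. I'll use that offset, so I back off, go lower and push again.

Request:
play_rows:
  commands:
    - {"dx": -3, "dy": -0.2, "dz": 0, "rx": 0, "ry": 0, "rz": 0, "claw": 1}
    - {"dx": -6, "dy": -0.2, "dz": 0, "rx": 0, "ry": 0, "rz": 0, "claw": 1}
    - {"dx": -6.2, "dy": -0.2, "dz": 1.5, "rx": 0, "ry": 0, "rz": 0, "claw": 1}
    - {"dx": -6.2, "dy": -0.2, "dz": 3.2, "rx": 0, "ry": 0, "rz": 0, "claw": 1}
    - {"dx": -6.2, "dy": -0.2, "dz": 3.2, "rx": 0, "ry": 0, "rz": 0, "claw": 1}

```text
time: 5.15
tool_pos: [0.5223, -0.0773, 0.0524]
tool_rot: [-0.001, 0.799, 0.602, 0.0]
contact_force: [-1.2, 0.5, -0.8]
gripper_width: 0.003
```

```bash
python3 -c "
from h import *
delta(-.001,-.19,.056,YAW+np.pi/2)
a=grab_frame('scene')[160:280,245:405];cv2.imwrite('pics/s4.png',cv2.resize(a,None,fx=5,fy=5))"
```

```text
delta [ 1.29  0.33 -0.36] rot [-0.001 -0.002  0.   ] | now sock mm [  -4.3 -202.9   52.4] t 5.15 F [-1.2  0.5 -0.8] q [-0.29 -0.04  1.96  0.    1.23 -0.01]
```

View pics/s4.png

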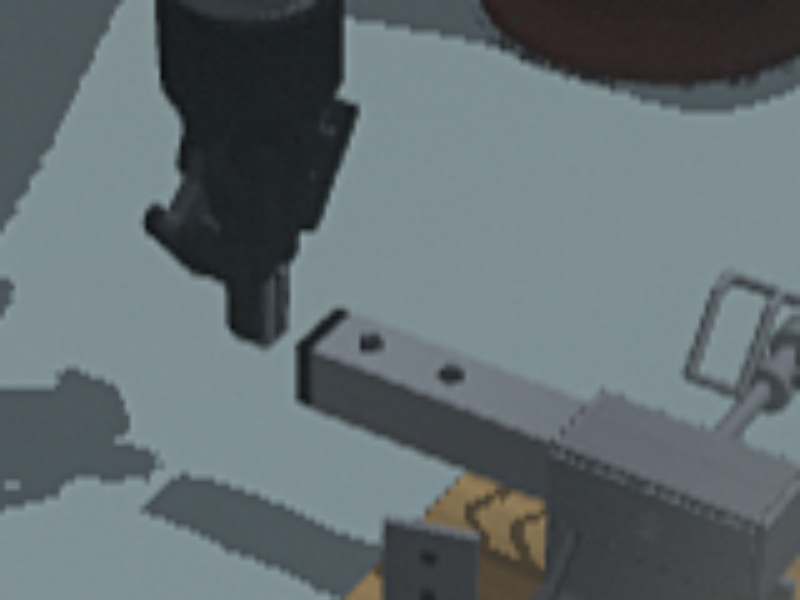

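Seen from the scene, the tip at (265,345) in the zoom is now level with the plug face at (320,355), so it should meet the upper half. Pushing.

Request:
play_rows:
  commands:
    - {"dx": 0.6, "dy": 0.3, "dz": 0, "rx": 0, "ry": 0, "rz": 0, "claw": 1}
    - {"dx": 1.2, "dy": 0.3, "dz": 0, "rx": 0, "ry": 0, "rz": 0, "claw": 1}
    - {"dx": 1.6, "dy": 0.3, "dz": 0, "rx": 0, "ry": 0, "rz": 0, "claw": 1}
    - {"dx": 2.0, "dy": 0.3, "dz": 0, "rx": 0, "ry": 0, "rz": 0, "claw": 1}
    - {"dx": 2.4, "dy": 0.3, "dz": 0, "rx": 0, "ry": 0, "rz": 0, "claw": 1}

```text
time: 5.7
tool_pos: [0.5331, -0.0554, 0.0543]
tool_rot: [0.001, 0.798, 0.602, 0.001]
contact_force: [-1.6, -4.7, 1.2]
gripper_width: 0.002
```

Request:
play_rows:
  commands:
    - {"dx": 0.2, "dy": 0, "dz": 0, "rx": 0, "ry": 0, "rz": 0, "claw": 1}
    - {"dx": 0.4, "dy": 0, "dz": 0, "rx": 0, "ry": 0, "rz": 0, "claw": 1}
    - {"dx": 0.6, "dy": 0, "dz": 0, "rx": 0, "ry": 0, "rz": 0, "claw": 1}
    - {"dx": 0.8, "dy": 0, "dz": 0, "rx": 0, "ry": 0, "rz": 0, "claw": 1}
    - {"dx": 1.0, "dy": 0, "dz": 0, "rx": 0, "ry": 0, "rz": 0, "claw": 1}

```text
time: 6.2
tool_pos: [0.5358, -0.0459, 0.0543]
tool_rot: [0.001, 0.798, 0.602, 0.0]
contact_force: [-1.4, -3.3, 0.9]
gripper_width: -0.001
```

Request:
play_rows:
  commands:
    - {"dx": 0.2, "dy": 0, "dz": 0, "rx": 0, "ry": 0, "rz": 0, "claw": 1}
    - {"dx": 0.4, "dy": 0, "dz": 0, "rx": 0, "ry": 0, "rz": 0, "claw": 1}
    - {"dx": 0.6, "dy": 0, "dz": 0, "rx": 0, "ry": 0, "rz": 0, "claw": 1}

```text
time: 6.5
tool_pos: [0.5375, -0.04, 0.0543]
tool_rot: [0.001, 0.798, 0.602, 0.0]
contact_force: [-1.2, -4.6, 0.8]
gripper_width: 0.001
```

Request:
play_rows:
  commands:
    - {"dx": 0.2, "dy": 0, "dz": 0, "rx": 0, "ry": 0, "rz": 0, "claw": 1}
    - {"dx": 0.4, "dy": 0, "dz": 0, "rx": 0, "ry": 0, "rz": 0, "claw": 1}
    - {"dx": 0.6, "dy": 0, "dz": 0, "rx": 0, "ry": 0, "rz": 0, "claw": 1}

```text
time: 6.8
tool_pos: [0.5393, -0.034, 0.0543]
tool_rot: [0.001, 0.798, 0.602, 0.0]
contact_force: [-1.5, -4.1, 0.6]
gripper_width: -0.002
```

Request:
play_rows:
  commands:
    - {"dx": 0.2, "dy": 0, "dz": 0, "rx": 0, "ry": 0, "rz": 0, "claw": 1}
    - {"dx": 0.4, "dy": 0, "dz": 0, "rx": 0, "ry": 0, "rz": 0, "claw": 1}
    - {"dx": 0.6, "dy": 0, "dz": 0, "rx": 0, "ry": 0, "rz": 0, "claw": 1}

```text
time: 7.1
tool_pos: [0.5409, -0.0286, 0.0544]
tool_rot: [0.001, 0.798, 0.602, -0.0]
contact_force: [-3.4, -10.9, 0.6]
gripper_width: -0.001
```

Force rose to 11 N, so this may be the stop. A small confirming push.

Request:
play_rows:
  commands:
    - {"dx": 0.1, "dy": 0, "dz": 0, "rx": 0, "ry": 0, "rz": 0, "claw": 1}
    - {"dx": 0.2, "dy": 0, "dz": 0, "rx": 0, "ry": 0, "rz": 0, "claw": 1}

```text
time: 7.3
tool_pos: [0.5408, -0.0288, 0.0544]
tool_rot: [0.003, 0.798, 0.602, -0.002]
contact_force: [-4.0, -13.8, 1.8]
gripper_width: -0.003
```

Request:
play_rows:
  commands:
    - {"dx": 0.2, "dy": 0, "dz": 0, "rx": 0, "ry": 0, "rz": 0, "claw": 1}
    - {"dx": 0.3, "dy": 0, "dz": 0, "rx": 0, "ry": 0, "rz": 0, "claw": 1}

```text
time: 7.5
tool_pos: [0.5407, -0.0291, 0.0545]
tool_rot: [0.005, 0.798, 0.603, -0.006]
contact_force: [-6.3, -16.8, 2.2]
gripper_width: -0.001
```

```bash
cat >> h.py <<'E'
OFF=.035
def tipdelta(x,y,z,a=0,yaw=YAW):
    """tip centre at socket x,y,z, tilt a (fingers pointing forward+down)"""
    s=monitor.state(); R0=R.from_quat(s["tool_rot"],scalar_first=True)
    Rg=R.from_euler('z',yaw)*R.from_euler('y',-a)*R.from_matrix(np.diag([1,-1,-1.]))
    t=world(x,y,z)+OFF*Rg.apply([0,0,1])
    d=R0.inv().apply(t-s["tool_pos"])*100; r=(R0.inv()*Rg).as_rotvec()
    tp=s["tool_pos"]-OFF*R0.apply([0,0,1])
    print("delta",d.round(2),"rot",r.round(3),"| tip sock mm",(sock(tp)*1000).round(1),"t",round(s["time"],2),"F",s["contact_force"].round(1),"q",s["joint_pos"].round(2))
E
python3 -c "
from h import *
tipdelta(-.20,-.15,.16,0)
tipdelta(-.17,0,.12,.6)"
```

```text
delta [  0.11 -20.    -7.07] rot [0.012 0.011 1.574] | tip sock mm [   0.  -151.    89.5] t 7.5 F [ -6.3 -16.8   2.2] q [-0.18 -0.01  1.93 -0.02  1.23  0.1 ]
delta [ 15.14 -14.98  -3.9 ] rot [-0.459  0.48   1.527] | tip sock mm [   0.  -151.    89.5] t 7.5 F [ -6.3 -16.8   2.2] q [-0.18 -0.01  1.93 -0.02  1.23  0.1 ]
```

Request:
play_rows:
  commands:
    - {"dx": -2, "dy": 0, "dz": 0, "rx": 0, "ry": 0, "rz": 0.1, "claw": 1}
    - {"dx": -5, "dy": 1, "dz": -2, "rx": 0, "ry": 0, "rz": 0.24, "claw": 1}
    - {"dx": -6, "dy": 3, "dz": -6, "rx": 0, "ry": 0, "rz": 0.38, "claw": 1}
    - {"dx": -6, "dy": 6, "dz": -8, "rx": 0, "ry": 0, "rz": 0.52, "claw": 1}
    - {"dx": -6, "dy": 9, "dz": -8, "rx": 0, "ry": 0, "rz": 0.66, "claw": 1}

```text
time: 8.0
tool_pos: [0.6151, -0.1104, 0.1407]
tool_rot: [0.008, 0.951, 0.309, 0.001]
contact_force: [0.6, 0.2, 0.7]
gripper_width: 0.0
```

```bash
python3 -c "
from h import *
tipdelta(-.20,-.15,.16,0)
tipdelta(-.19,-.02,.13,.6)"
```

```text
delta [-13.45 -26.83   1.22] rot [ 0.015 -0.004  0.907] | tip sock mm [  93.7 -208.7  175.7] t 8.0 F [0.6 0.2 0.7] q [-0.29  0.08  1.67 -0.01  1.38  0.65]
delta [ -1.36 -32.52   3.48] rot [-0.257  0.554  0.884] | tip sock mm [  93.7 -208.7  175.7] t 8.0 F [0.6 0.2 0.7] q [-0.29  0.08  1.67 -0.01  1.38  0.65]
```

Request:
play_rows:
  commands:
    - {"dx": -2.7, "dy": -4.5, "dz": 0, "rx": 0, "ry": 0, "rz": 0.15, "claw": 1}
    - {"dx": -5.4, "dy": -9, "dz": 0, "rx": 0, "ry": 0, "rz": 0.3, "claw": 1}
    - {"dx": -8.1, "dy": -13.5, "dz": 0, "rx": 0, "ry": 0, "rz": 0.45, "claw": 1}
    - {"dx": -10.5, "dy": -18, "dz": 0, "rx": 0, "ry": 0, "rz": 0.6, "claw": 1}
    - {"dx": -12.5, "dy": -22.5, "dz": 0, "rx": 0, "ry": 0, "rz": 0.75, "claw": 1}

```text
time: 8.5
tool_pos: [0.3848, -0.0025, 0.1374]
tool_rot: [0.005, 0.998, -0.061, 0.003]
contact_force: [-0.5, -0.2, 1.0]
gripper_width: -0.0
```

```bash
python3 -c "
from h import *
tipdelta(-.20,-.03,.15,.6)"
```

```text
delta [ -0.11 -14.11   1.48] rot [-0.038  0.591  0.156] | tip sock mm [-157.4 -168.7  172.4] t 8.5 F [-0.5 -0.2  1. ] q [-0.19 -0.55  2.21 -0.01  1.48  1.5 ]
```

Request:
play_rows:
  commands:
    - {"dx": -1, "dy": -3, "dz": 0, "rx": -0.01, "ry": 0.12, "rz": 0.03, "claw": 1}
    - {"dx": -1, "dy": -6, "dz": 0.3, "rx": -0.015, "ry": 0.24, "rz": 0.06, "claw": 1}
    - {"dx": -1, "dy": -9, "dz": 0.6, "rx": -0.02, "ry": 0.36, "rz": 0.1, "claw": 1}
    - {"dx": -0.6, "dy": -12, "dz": 1, "rx": -0.03, "ry": 0.48, "rz": 0.13, "claw": 1}
    - {"dx": -0.1, "dy": -14.1, "dz": 1.5, "rx": -0.038, "ry": 0.591, "rz": 0.156, "claw": 1}

```text
time: 9.0
tool_pos: [0.4009, 0.1394, 0.1224]
tool_rot: [0.038, 0.946, -0.133, 0.294]
contact_force: [0.5, -0.7, -0.5]
gripper_width: -0.002
```

```bash
python3 -c "
from h import *
tipdelta(-.16,0,.095,.6)
cv2.imwrite('pics/w5.png',grab_frame('wrist'))
a=grab_frame('scene')[140:290,265:465];cv2.imwrite('pics/s5.png',cv2.resize(a,None,fx=4,fy=4))"
```

```text
delta [ 0.15 -2.77  6.96] rot [-0.006 -0.002 -0.002] | tip sock mm [-200.7  -28.3  151.3] t 9.0 F [ 0.5 -0.7 -0.5] q [ 0.43 -0.83  2.48 -0.43  1.05  2.42]
```

View pics/w5.png

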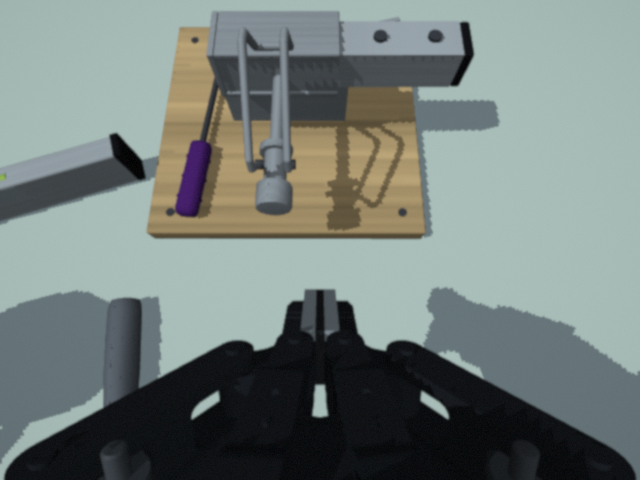

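View pics/s5.png

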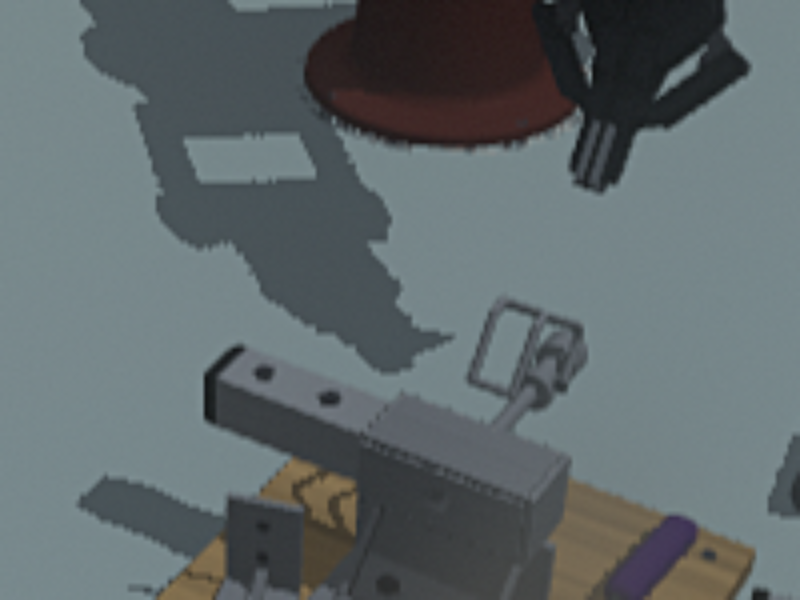

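The tilted tool sits behind the knob (wrist view (273,205)). The loop stands up over the collar, and the arm is now visibly further in. Next I line up with the knob axis.

Request:
play_rows:
  commands:
    - {"dx": 0, "dy": -1, "dz": 1.7, "rx": 0, "ry": 0, "rz": 0, "claw": 1}
    - {"dx": 0, "dy": -2, "dz": 3.5, "rx": 0, "ry": 0, "rz": 0, "claw": 1}
    - {"dx": 0.1, "dy": -2.8, "dz": 5.2, "rx": 0, "ry": 0, "rz": 0, "claw": 1}
    - {"dx": 0.1, "dy": -2.8, "dz": 7, "rx": 0, "ry": 0, "rz": 0, "claw": 1}
    - {"dx": 0.1, "dy": -2.8, "dz": 7, "rx": 0, "ry": 0, "rz": 0, "claw": 1}

```text
time: 9.6
tool_pos: [0.4422, 0.1562, 0.0572]
tool_rot: [0.041, 0.949, -0.129, 0.286]
contact_force: [-0.1, 0.1, -0.3]
gripper_width: -0.001
```

```bash
python3 -c "
from h import *
tipdelta(-.11,0,.095,.6)
cv2.imwrite('pics/w6.png',grab_frame('wrist'))
a=grab_frame('scene')[140:290,265:465];cv2.imwrite('pics/s6.png',cv2.resize(a,None,fx=4,fy=4))"
```

```text
delta [ 5.12 -0.01  2.33] rot [-0.002  0.014  0.008] | tip sock mm [-165.1   -0.7   86.4] t 9.6 F [-0.1  0.1 -0.3] q [ 0.42 -0.52  2.42 -0.5   0.84  2.52]
```

View pics/w6.png

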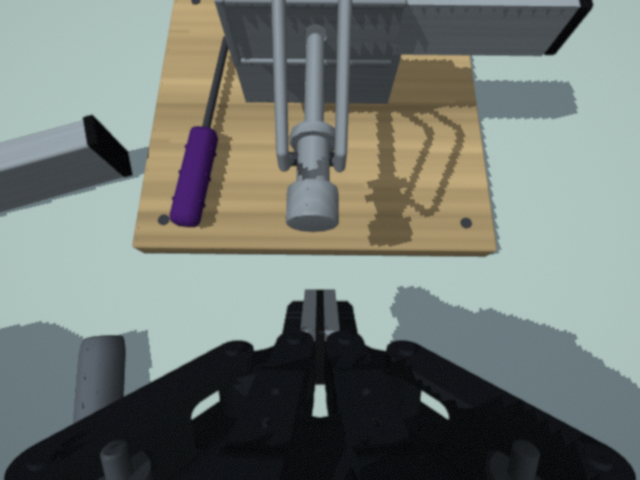

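View pics/s6.png

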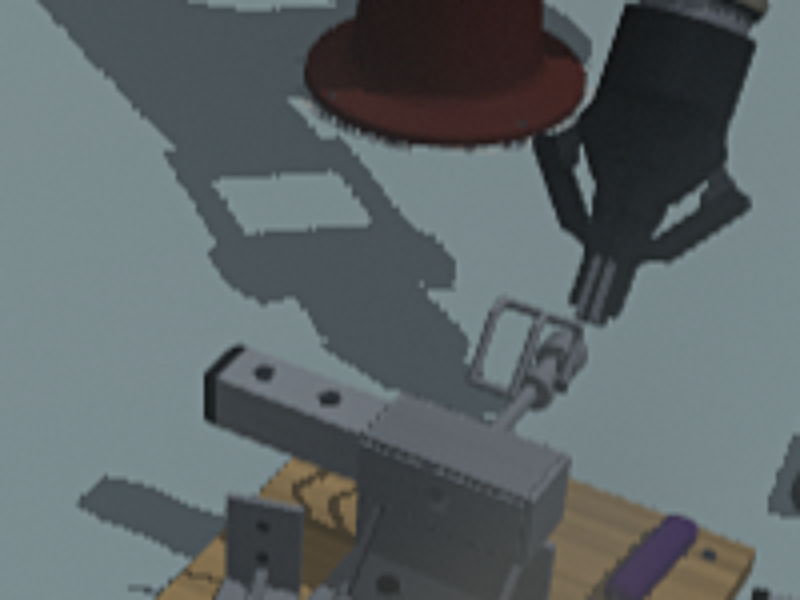

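The knob at (313,205) in the wrist view lies about 4 mm left of the finger line, so I shift slightly and move forward along the pin axis (dx 0.825, dz 0.565 per unit).

Request:
play_rows:
  commands:
    - {"dx": 0.5, "dy": -0.3, "dz": 0.3, "rx": 0, "ry": 0.01, "rz": 0, "claw": 1}
    - {"dx": 1.0, "dy": -0.3, "dz": 0.6, "rx": 0, "ry": 0.01, "rz": 0, "claw": 1}
    - {"dx": 1.5, "dy": -0.3, "dz": 0.9, "rx": 0, "ry": 0.01, "rz": 0, "claw": 1}
    - {"dx": 1.65, "dy": -0.3, "dz": 1.05, "rx": 0, "ry": 0.01, "rz": 0, "claw": 1}

```text
time: 10.1
tool_pos: [0.4636, 0.1545, 0.061]
tool_rot: [0.04, 0.946, -0.129, 0.293]
contact_force: [-0.2, -0.1, 0.1]
gripper_width: -0.0
```

Request:
play_rows:
  commands:
    - {"dx": 0.16, "dy": 0, "dz": 0.11, "rx": 0, "ry": 0, "rz": 0, "claw": 1}
    - {"dx": 0.33, "dy": 0, "dz": 0.22, "rx": 0, "ry": 0, "rz": 0, "claw": 1}
    - {"dx": 0.5, "dy": 0, "dz": 0.34, "rx": 0, "ry": 0, "rz": 0, "claw": 1}
    - {"dx": 0.66, "dy": 0, "dz": 0.45, "rx": 0, "ry": 0, "rz": 0, "claw": 1}

```text
time: 10.5
tool_pos: [0.4714, 0.1524, 0.0609]
tool_rot: [0.04, 0.946, -0.129, 0.293]
contact_force: [0.4, 0.2, 0.5]
gripper_width: 0.0
```

```bash
python3 -c "
from h import *
tipdelta(-.11,0,.09,.6)
cv2.imwrite('pics/w7.png',grab_frame('wrist'))"
```

```text
delta [2.19 0.4  1.48] rot [-0.005 -0.001  0.007] | tip sock mm [-136.5    3.6   89.8] t 10.5 F [0.4 0.2 0.5] q [ 0.38 -0.45  2.38 -0.51  0.79  2.51]
```

View pics/w7.png

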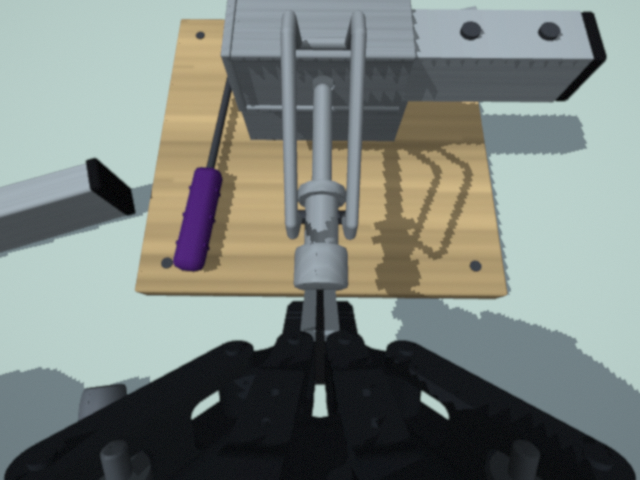

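The knob end at (321,285) meets the fingertips at (320,292), centred. I'll push on slowly and watch the force.

Request:
play_rows:
  commands:
    - {"dx": 0.16, "dy": 0, "dz": 0.11, "rx": 0, "ry": 0, "rz": 0, "claw": 1}
    - {"dx": 0.33, "dy": 0, "dz": 0.22, "rx": 0, "ry": 0, "rz": 0, "claw": 1}
    - {"dx": 0.5, "dy": 0, "dz": 0.34, "rx": 0, "ry": 0, "rz": 0, "claw": 1}
    - {"dx": 0.66, "dy": 0, "dz": 0.45, "rx": 0, "ry": 0, "rz": 0, "claw": 1}

```text
time: 10.95
tool_pos: [0.4792, 0.1501, 0.0608]
tool_rot: [0.04, 0.946, -0.129, 0.293]
contact_force: [-4.3, 0.7, 1.3]
gripper_width: 0.003
```

Request:
play_rows:
  commands:
    - {"dx": 0.16, "dy": 0, "dz": 0.11, "rx": 0, "ry": 0, "rz": 0, "claw": 1}
    - {"dx": 0.33, "dy": 0, "dz": 0.22, "rx": 0, "ry": 0, "rz": 0, "claw": 1}
    - {"dx": 0.5, "dy": 0, "dz": 0.34, "rx": 0, "ry": 0, "rz": 0, "claw": 1}
    - {"dx": 0.66, "dy": 0, "dz": 0.45, "rx": 0, "ry": 0, "rz": 0, "claw": 1}

```text
time: 11.35
tool_pos: [0.487, 0.1478, 0.0608]
tool_rot: [0.04, 0.946, -0.13, 0.293]
contact_force: [-3.8, -0.7, 1.9]
gripper_width: 0.003
```

Request:
play_rows:
  commands:
    - {"dx": 0.16, "dy": 0, "dz": 0.11, "rx": 0, "ry": 0, "rz": 0, "claw": 1}
    - {"dx": 0.33, "dy": 0, "dz": 0.22, "rx": 0, "ry": 0, "rz": 0, "claw": 1}
    - {"dx": 0.5, "dy": 0, "dz": 0.34, "rx": 0, "ry": 0, "rz": 0, "claw": 1}
    - {"dx": 0.66, "dy": 0, "dz": 0.45, "rx": 0, "ry": 0, "rz": 0, "claw": 1}

```text
time: 11.75
tool_pos: [0.4948, 0.1456, 0.0608]
tool_rot: [0.04, 0.946, -0.13, 0.293]
contact_force: [-3.6, 1.2, 0.8]
gripper_width: 0.0
```

Request:
play_rows:
  commands:
    - {"dx": 0.25, "dy": 0, "dz": 0.17, "rx": 0, "ry": 0, "rz": 0, "claw": 1}
    - {"dx": 0.5, "dy": 0, "dz": 0.34, "rx": 0, "ry": 0, "rz": 0, "claw": 1}
    - {"dx": 0.74, "dy": 0, "dz": 0.51, "rx": 0, "ry": 0, "rz": 0, "claw": 1}
    - {"dx": 0.99, "dy": 0, "dz": 0.68, "rx": 0, "ry": 0, "rz": 0, "claw": 1}

```text
time: 12.15
tool_pos: [0.5066, 0.1422, 0.0608]
tool_rot: [0.04, 0.946, -0.13, 0.293]
contact_force: [-3.3, -0.2, 2.1]
gripper_width: 0.0
```

Request:
play_rows:
  commands:
    - {"dx": 0.25, "dy": 0, "dz": 0.17, "rx": 0, "ry": 0, "rz": 0, "claw": 1}
    - {"dx": 0.5, "dy": 0, "dz": 0.34, "rx": 0, "ry": 0, "rz": 0, "claw": 1}
    - {"dx": 0.74, "dy": 0, "dz": 0.51, "rx": 0, "ry": 0, "rz": 0, "claw": 1}

```text
time: 12.45
tool_pos: [0.5156, 0.1396, 0.0607]
tool_rot: [0.041, 0.946, -0.13, 0.293]
contact_force: [-4.0, -0.6, 1.7]
gripper_width: 0.001
```

```bash
python3 -c "
from h import *
tipdelta(-.08,0.004,.09,.6)"
```

```text
delta [ 0.89 -0.02  0.56] rot [-0.004 -0.     0.007] | tip sock mm [-90.5   3.6  89.6] t 12.45 F [-4.  -0.6  1.7] q [ 0.31 -0.35  2.3  -0.49  0.73  2.44]
```

Request:
play_rows:
  commands:
    - {"dx": 0.16, "dy": 0, "dz": 0.11, "rx": 0, "ry": 0, "rz": 0, "claw": 1}
    - {"dx": 0.33, "dy": 0, "dz": 0.22, "rx": 0, "ry": 0, "rz": 0, "claw": 1}
    - {"dx": 0.5, "dy": 0, "dz": 0.34, "rx": 0, "ry": 0, "rz": 0, "claw": 1}

```text
time: 12.75
tool_pos: [0.5215, 0.1379, 0.0607]
tool_rot: [0.041, 0.946, -0.13, 0.293]
contact_force: [-3.6, 0.2, 2.0]
gripper_width: -0.003
```

Request:
play_rows:
  commands:
    - {"dx": 0.16, "dy": 0, "dz": 0.11, "rx": 0, "ry": 0, "rz": 0, "claw": 1}
    - {"dx": 0.33, "dy": 0, "dz": 0.22, "rx": 0, "ry": 0, "rz": 0, "claw": 1}
    - {"dx": 0.41, "dy": 0, "dz": 0.28, "rx": 0, "ry": 0, "rz": 0, "claw": 1}

```text
time: 13.05
tool_pos: [0.5264, 0.1365, 0.0607]
tool_rot: [0.041, 0.946, -0.13, 0.293]
contact_force: [-3.4, -0.4, 2.1]
gripper_width: -0.001
```

Request:
play_rows:
  commands:
    - {"dx": 0.16, "dy": 0, "dz": 0.11, "rx": 0, "ry": 0, "rz": 0, "claw": 1}
    - {"dx": 0.33, "dy": 0, "dz": 0.22, "rx": 0, "ry": 0, "rz": 0, "claw": 1}

```text
time: 13.25
tool_pos: [0.5303, 0.1354, 0.0607]
tool_rot: [0.041, 0.946, -0.13, 0.293]
contact_force: [-2.3, 0.8, 1.8]
gripper_width: 0.004
```

Request:
play_rows:
  commands:
    - {"dx": 0.16, "dy": 0, "dz": 0.11, "rx": 0, "ry": 0, "rz": 0, "claw": 1}
    - {"dx": 0.33, "dy": 0, "dz": 0.22, "rx": 0, "ry": 0, "rz": 0, "claw": 1}

```text
time: 13.45
tool_pos: [0.5316, 0.135, 0.0596]
tool_rot: [0.041, 0.947, -0.131, 0.29]
contact_force: [-43.2, 10.7, 26.4]
gripper_width: -0.0
```

Request:
play_rows:
  commands:
    - {"dx": 0.16, "dy": 0, "dz": 0.11, "rx": 0, "ry": 0, "rz": 0, "claw": 1}
    - {"dx": 0.33, "dy": 0, "dz": 0.22, "rx": 0, "ry": 0, "rz": 0, "claw": 1}

```text
time: 13.65
tool_pos: [0.5315, 0.1351, 0.0581]
tool_rot: [0.041, 0.948, -0.133, 0.285]
contact_force: [-55.1, 13.7, 33.3]
gripper_width: -0.002
```

```bash
python3 -c "
from h import *
tipdelta(-.08,0.004,.09,.6)
cv2.imwrite('pics/w8.png',grab_frame('wrist'))"
```

```text
delta [-0.34 -0.02 -0.59] rot [0.    0.016 0.002] | tip sock mm [-73.4   3.8  87.3] t 13.65 F [-55.1  13.7  33.3] q [ 0.28 -0.3   2.26 -0.46  0.72  2.41]
```

View pics/w8.png

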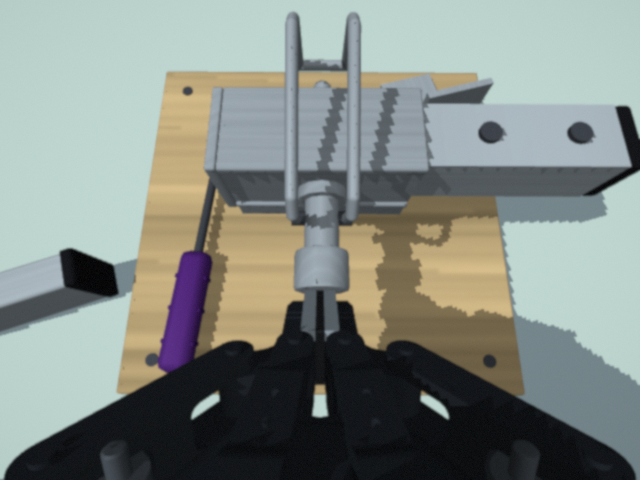

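That was my error: I queued a second push before reading the first, and the force reading climbed to about 66 N (|F|) against the collar stop. I'm backing off at once.

Request:
play_rows:
  commands:
    - {"dx": -0.8, "dy": 0, "dz": -0.6, "rx": 0, "ry": 0, "rz": 0, "claw": 1}
    - {"dx": -2.5, "dy": 0, "dz": -1.7, "rx": 0, "ry": 0, "rz": 0, "claw": 1}
    - {"dx": -4, "dy": 0, "dz": -2.8, "rx": 0, "ry": 0, "rz": 0, "claw": 1}

```text
time: 14.0
tool_pos: [0.4845, 0.149, 0.0598]
tool_rot: [0.04, 0.948, -0.133, 0.285]
contact_force: [0.2, 0.1, 0.5]
gripper_width: -0.001
```

```bash
python3 -c "
from h import *
tipdelta(-.09,0.004,.18,.2)
cv2.imwrite('pics/w9.png',grab_frame('wrist'))
a=grab_frame('scene')[170:320,285:465];cv2.imwrite('pics/s9.png',cv2.resize(a,None,fx=4,fy=4,interpolation=cv2.INTER_CUBIC))
a=grab_frame('top')[135:280,190:360]; cv2.imwrite('pics/t9.png',cv2.resize(a,None,fx=4.5,fy=4.1,interpolation=cv2.INTER_CUBIC))"
```

```text
delta [ 6.42  0.02 -6.05] rot [-0.    -0.385  0.002] | tip sock mm [-122.5    4.1   89. ] t 14.0 F [0.2 0.1 0.5] q [ 0.36 -0.41  2.34 -0.48  0.78  2.48]
```

View pics/w9.png

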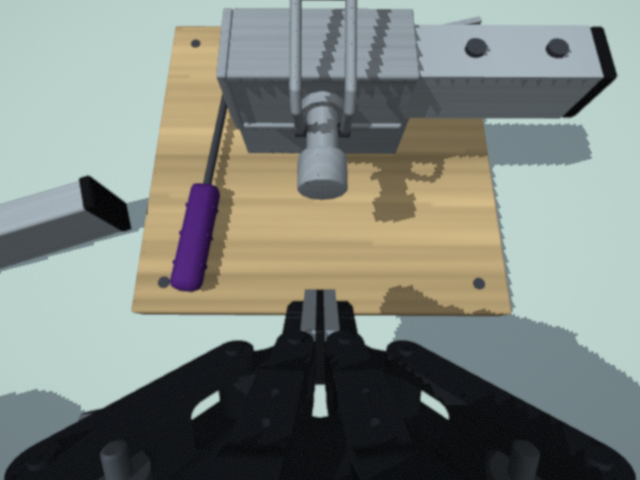

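View pics/s9.png

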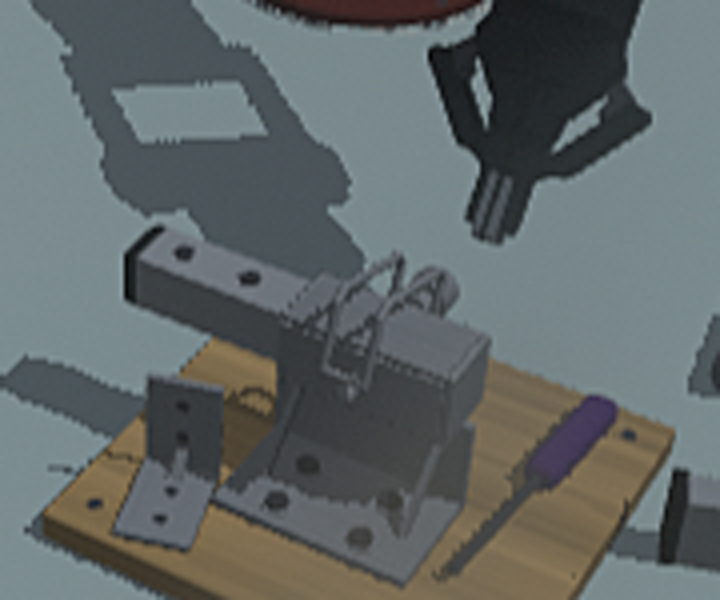

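View pics/t9.png

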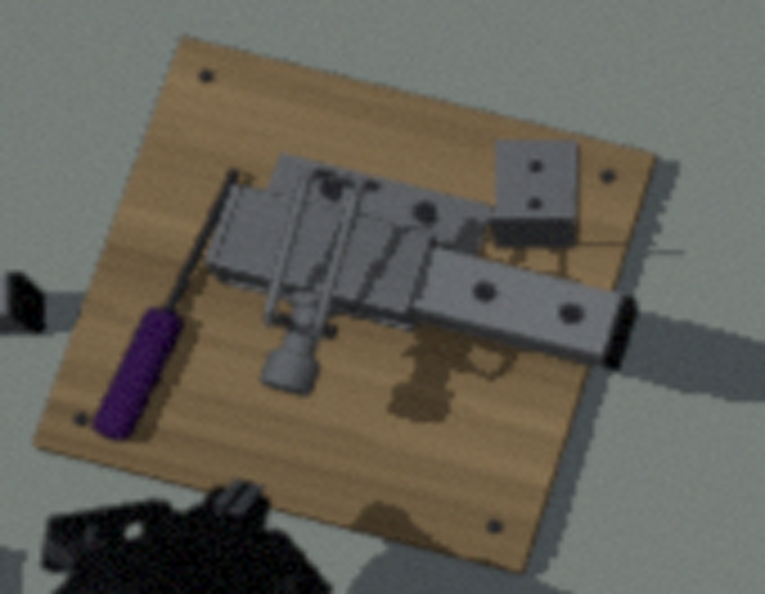

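```bash
python3 -c "
from h import *
T=cam('top');S=cam('scene')
f=lambda u,v:(190+(u-1.75)/4.5,135+(v-1.5)/4.1)
print('knob end',sock(onz(T,f(289,386),.095)))
m=f(346,181)
for z in (.14,.15,.16,.17,.18):print(z,(sock(onz(T,m,z))*1000).round(1),(sock(onz(T,f(301,322),.12))*1000).round(0))
h=-.035
for th in (.3,.4,.5,.6,.7,.8,.9):
  c,s=np.cos(th),np.sin(th);P=world(h+.075*c-.033*s,0,.095+.075*s+.033*c);E=world(h+.075*c+.009*s,0,.095+.075*s-.009*c)
  N=world(h-.033*s,0,.095+.033*c)
  q=proj(T,P)
  fs=lambda q:((q-[285,170])*4).round(0); ft=lambda q:((q-[190,135])*[4.5,4.1]+[1.75,1.5]).round(0)
  print(th,'far',sock(P)*1000//1,ft(proj(T,P)),fs(proj(S,P)),'end',ft(proj(T,E)),fs(proj(S,E)),'near',ft(proj(T,N)),fs(proj(S,N)))
"
```

```text
knob end [-0.0663394  -0.00132305  0.095     ]
0.14 [ 30.4  -3.9 140. ] [-38.  -2. 120.]
0.15 [ 27.8  -5.9 150. ] [-38.  -2. 120.]
0.16 [ 25.2  -7.8 160. ] [-38.  -2. 120.]
0.17 [ 22.6  -9.8 170. ] [-38.  -2. 120.]
0.18 [ 20.  -11.7 180. ] [-38.  -2. 120.]
0.3 far [ 26.  -1. 148.] [333. 180.] [354. 298.] end [351. 181.] [337. 377.] near [291. 331.] [417. 260.]
0.4 far [ 21.  -1. 154.] [327. 188.] [361. 282.] end [348. 180.] [339. 363.] near [289. 337.] [419. 259.]
0.5 far [ 14.   0. 159.] [322. 197.] [368. 267.] end [345. 180.] [343. 349.] near [288. 343.] [422. 258.]
0.6 far [  8.   0. 164.] [316. 207.] [375. 252.] end [341. 182.] [347. 334.] near [286. 350.] [424. 258.]
0.7 far [  1.  -1. 168.] [310. 219.] [382. 238.] end [337. 185.] [351. 320.] near [285. 356.] [426. 259.]
0.8 far [ -7.   0. 171.] [304. 232.] [390. 225.] end [332. 190.] [357. 305.] near [284. 361.] [428. 260.]
0.9 far [-15.   0. 174.] [297. 246.] [398. 213.] end [328. 197.] [362. 290.] near [284. 366.] [429. 261.]
```

The top view puts the knob end at x ≈ -66 mm (seated is -69), so the pin is through to its collar. The loop now sits at about 0.3 rad: its far bend at (346,181) in the top zoom and end bar at (340,380) in the scene zoom both fit that. Next I press on the far bend from above. I'll open the jaws slightly so one finger lands on each wire side.

Request:
play_rows:
  commands:
    - {"dx": 1.5, "dy": 0, "dz": -3, "rx": 0, "ry": -0.1, "rz": 0, "claw": 0.83}
    - {"dx": 3, "dy": 0, "dz": -6, "rx": 0, "ry": -0.22, "rz": 0, "claw": 0.83}
    - {"dx": 4.5, "dy": 0, "dz": -7.5, "rx": 0, "ry": -0.34, "rz": 0, "claw": 0.83}
    - {"dx": 6.5, "dy": 0, "dz": -9, "rx": 0, "ry": -0.46, "rz": 0, "claw": 0.83}
    - {"dx": 8, "dy": 0, "dz": -9.5, "rx": 0, "ry": -0.585, "rz": 0, "claw": 0.83}

```text
time: 14.65
tool_pos: [0.5017, 0.1451, 0.1875]
tool_rot: [-0.001, 0.99, -0.138, 0.001]
contact_force: [0.7, 0.9, 0.7]
gripper_width: 0.173
```

```bash
python3 -c "
from h import *
tipdelta(.005,0.003,.19,0)"
```

```text
delta [9.04 0.26 3.27] rot [-0.003 -0.002  0.003] | tip sock mm [-85.6   5.  222.5] t 14.65 F [0.7 0.9 0.7] q [ 0.14 -0.19  1.86  0.    1.47  1.99]
```

Request:
play_rows:
  commands:
    - {"dx": 3, "dy": 0.2, "dz": 0, "rx": 0, "ry": 0, "rz": 0, "claw": 0.83}
    - {"dx": 6, "dy": 0.2, "dz": 1.5, "rx": 0, "ry": 0, "rz": 0, "claw": 0.83}
    - {"dx": 9, "dy": 0.2, "dz": 3, "rx": 0, "ry": 0, "rz": 0, "claw": 0.83}
    - {"dx": 9.2, "dy": 0.2, "dz": 3.5, "rx": 0, "ry": 0, "rz": 0, "claw": 0.83}
    - {"dx": 9.2, "dy": 0.2, "dz": 3.5, "rx": 0, "ry": 0, "rz": 0, "claw": 0.83}

```text
time: 15.15
tool_pos: [0.59, 0.1173, 0.1509]
tool_rot: [-0.001, 0.99, -0.139, 0.0]
contact_force: [-0.0, -0.0, -0.2]
gripper_width: 0.171
```

```bash
python3 -c "
from h import *
tipdelta(.014,0.003,.16,0)
cv2.imwrite('pics/w10.png',grab_frame('wrist'))
a=grab_frame('scene')[150:300,285:465];cv2.imwrite('pics/s10.png',cv2.resize(a,None,fx=4,fy=4,interpolation=cv2.INTER_CUBIC))"
```

```text
delta [ 0.7  -0.01  2.59] rot [-0.002 -0.     0.002] | tip sock mm [  7.    2.7 185.9] t 15.15 F [-0.  -0.  -0.2] q [0.07 0.03 1.71 0.   1.4  1.92]
```

View pics/w10.png

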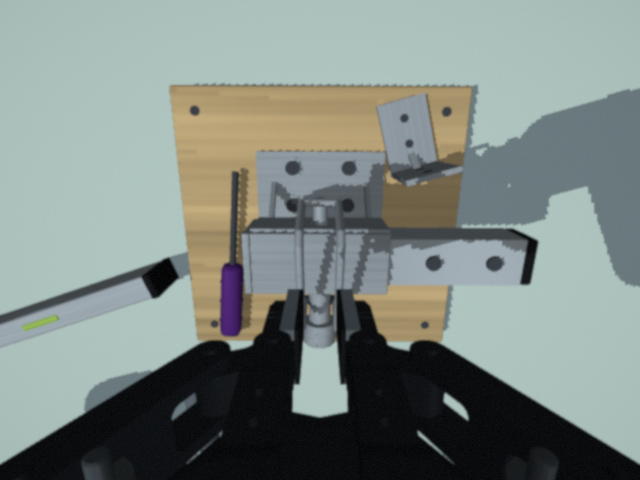

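View pics/s10.png

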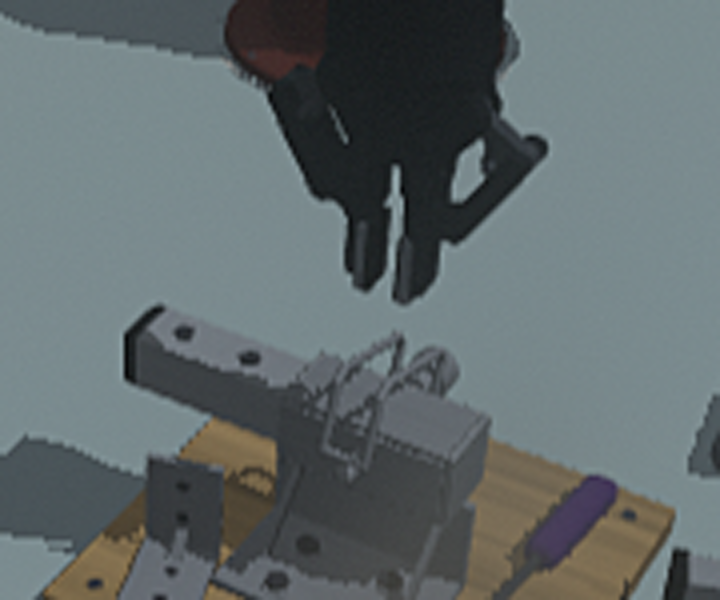

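Wrist view: loop wires at columns 299 and 342, centred between the fingers at 320. The scene shows the fingertips ((365,290) and (403,300)) well above the loop. I'll come down towards the far bend.

Request:
play_rows:
  commands:
    - {"dx": 0.7, "dy": 0, "dz": 1.2, "rx": 0, "ry": 0, "rz": 0, "claw": 0.83}
    - {"dx": 1.0, "dy": 0, "dz": 2.2, "rx": 0, "ry": 0, "rz": 0, "claw": 0.83}
    - {"dx": 1.0, "dy": 0, "dz": 2.6, "rx": 0, "ry": 0, "rz": 0, "claw": 0.83}

```text
time: 15.55
tool_pos: [0.5987, 0.1154, 0.1253]
tool_rot: [-0.001, 0.99, -0.138, 0.001]
contact_force: [-0.8, 0.4, 0.0]
gripper_width: 0.168
```

```bash
python3 -c "
from h import *
tipdelta(.02,0.003,.15,0)
S=cam('scene')
for x,y,z in [(.016,-.012,.16),(.016,.017,.16),(.026,0,.151)]: print(((proj(S,world(x,y,z))-[285,170])*4).round(0))
cv2.imwrite('pics/w11.png',grab_frame('wrist'))
a=grab_frame('scene')[170:320,285:465];cv2.imwrite('pics/s11.png',cv2.resize(a,None,fx=4,fy=4,interpolation=cv2.INTER_CUBIC))"
```

```text
delta [0.41 0.05 1.03] rot [-0.003 -0.001  0.004] | tip sock mm [ 15.9   3.4 160.3] t 15.55 F [-0.8  0.4  0. ] q [0.07 0.07 1.72 0.   1.36 1.91]
[344. 260.]
[399. 280.]
[356. 293.]
```

View pics/w11.png

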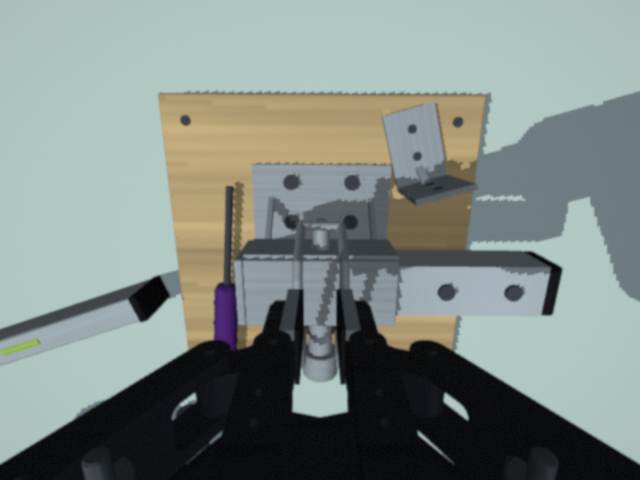

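View pics/s11.png

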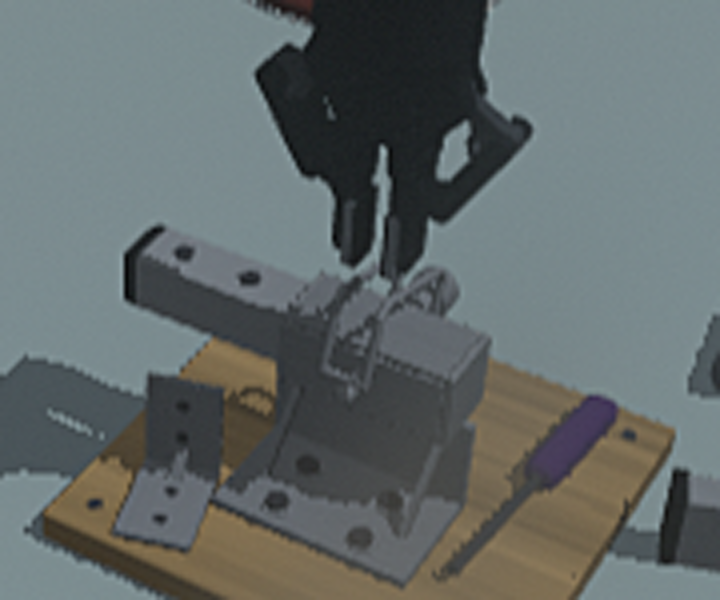

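The tips match the predicted position at z≈0.16, just above the wires. From here I press down in small steps and read the force after each one.

Request:
play_rows:
  commands:
    - {"dx": 0.2, "dy": 0, "dz": 0.3, "rx": 0, "ry": 0, "rz": 0, "claw": 0.83}
    - {"dx": 0.4, "dy": 0, "dz": 0.6, "rx": 0, "ry": 0, "rz": 0, "claw": 0.83}
    - {"dx": 0.5, "dy": 0, "dz": 0.9, "rx": 0, "ry": 0, "rz": 0, "claw": 0.83}

```text
time: 15.95
tool_pos: [0.6036, 0.1141, 0.1164]
tool_rot: [-0.001, 0.99, -0.138, 0.001]
contact_force: [0.4, 0.4, 0.1]
gripper_width: 0.168
```

Request:
play_rows:
  commands:
    - {"dx": 0.15, "dy": 0, "dz": 0.2, "rx": 0, "ry": 0, "rz": 0, "claw": 0.83}
    - {"dx": 0.3, "dy": 0, "dz": 0.4, "rx": 0, "ry": 0, "rz": 0, "claw": 0.83}
    - {"dx": 0.45, "dy": 0, "dz": 0.6, "rx": 0, "ry": 0, "rz": 0, "claw": 0.83}

```text
time: 16.25
tool_pos: [0.6083, 0.1128, 0.1105]
tool_rot: [-0.001, 0.99, -0.138, 0.001]
contact_force: [0.2, -0.3, 0.5]
gripper_width: 0.172
```

Request:
play_rows:
  commands:
    - {"dx": 0.1, "dy": 0, "dz": 0.2, "rx": 0, "ry": 0, "rz": 0, "claw": 0.83}
    - {"dx": 0.2, "dy": 0, "dz": 0.4, "rx": 0, "ry": 0, "rz": 0, "claw": 0.83}

```text
time: 16.45
tool_pos: [0.6109, 0.1122, 0.107]
tool_rot: [-0.001, 0.99, -0.138, 0.002]
contact_force: [-0.8, -1.3, 5.1]
gripper_width: 0.17
```

Request:
play_rows:
  commands:
    - {"dx": 0.05, "dy": 0, "dz": 0.15, "rx": 0, "ry": 0, "rz": 0, "claw": 0.83}
    - {"dx": 0.1, "dy": 0, "dz": 0.3, "rx": 0, "ry": 0, "rz": 0, "claw": 0.83}

```text
time: 16.65
tool_pos: [0.6129, 0.1118, 0.1057]
tool_rot: [-0.001, 0.99, -0.138, 0.003]
contact_force: [-0.2, -1.0, 8.2]
gripper_width: 0.173
```

Request:
play_rows:
  commands:
    - {"dx": 0.05, "dy": 0, "dz": 0.2, "rx": 0, "ry": 0, "rz": 0, "claw": 0.83}
    - {"dx": 0.1, "dy": 0, "dz": 0.4, "rx": 0, "ry": 0, "rz": 0, "claw": 0.83}

```text
time: 16.85
tool_pos: [0.6153, 0.1113, 0.1039]
tool_rot: [-0.001, 0.99, -0.138, 0.004]
contact_force: [-0.6, -1.8, 8.8]
gripper_width: 0.166
```

Request:
play_rows:
  commands:
    - {"dx": 0, "dy": 0, "dz": 0.25, "rx": 0, "ry": 0, "rz": 0, "claw": 0.83}
    - {"dx": 0, "dy": 0, "dz": 0.5, "rx": 0, "ry": 0, "rz": 0, "claw": 0.83}

```text
time: 17.05
tool_pos: [0.6172, 0.1108, 0.1012]
tool_rot: [-0.001, 0.99, -0.138, 0.007]
contact_force: [1.8, -2.1, 6.0]
gripper_width: 0.172
```

Request:
play_rows:
  commands:
    - {"dx": 0, "dy": 0, "dz": 0.25, "rx": 0, "ry": 0, "rz": 0, "claw": 0.83}
    - {"dx": 0, "dy": 0, "dz": 0.4, "rx": 0, "ry": 0, "rz": 0, "claw": 0.83}

```text
time: 17.25
tool_pos: [0.6171, 0.1109, 0.0968]
tool_rot: [-0.001, 0.99, -0.138, 0.006]
contact_force: [-0.2, 0.8, 0.2]
gripper_width: 0.17
```

```bash
python3 -c "
from h import *
tipdelta(.028,0.003,.13,0)
cv2.imwrite('pics/w12.png',grab_frame('wrist'))
a=grab_frame('scene')[170:320,285:465];cv2.imwrite('pics/s12.png',cv2.resize(a,None,fx=4,fy=4,interpolation=cv2.INTER_CUBIC))"
```

```text
delta [-0.68  0.11  0.17] rot [-0.004 -0.012  0.004] | tip sock mm [ 34.3   4.  131.8] t 17.25 F [-0.2  0.8  0.2] q [ 0.06  0.13  1.7  -0.    1.3   1.91]
```

View pics/w12.png

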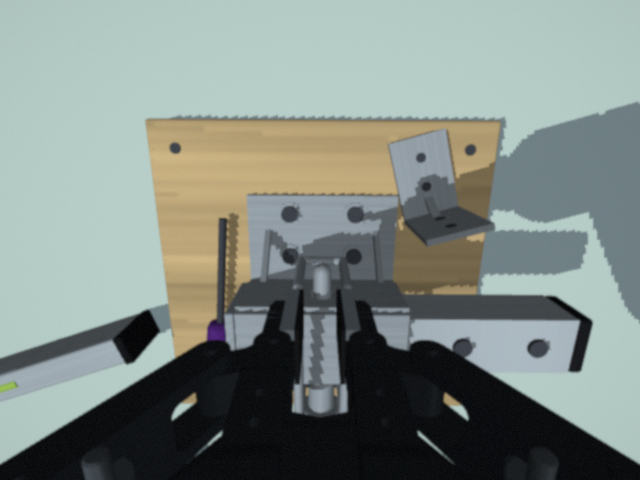

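View pics/s12.png

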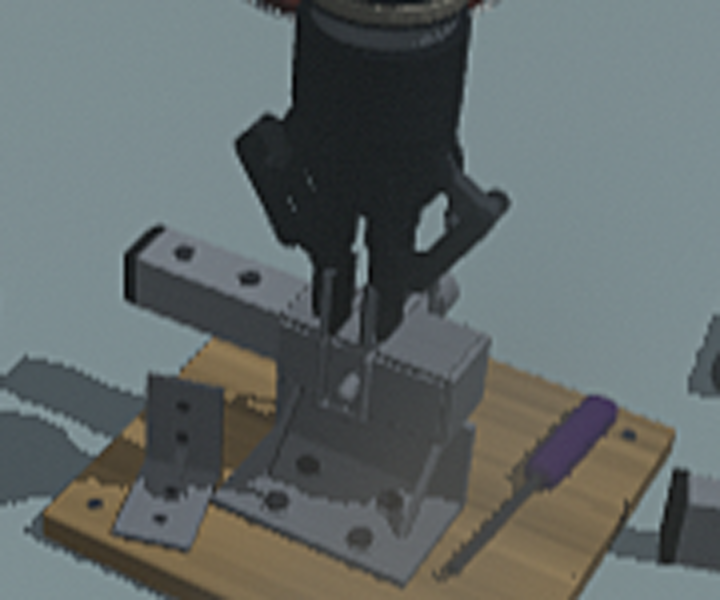

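The loop has snapped: the force fell to 0.2 N, and the scene zoom shows the end bar at (342,408) below the pin tip at (350,385). A gentle press confirms it is seated.

Request:
play_rows:
  commands:
    - {"dx": -0.2, "dy": 0, "dz": 0.15, "rx": 0, "ry": 0, "rz": 0, "claw": 0.83}
    - {"dx": -0.3, "dy": 0, "dz": 0.25, "rx": 0, "ry": 0, "rz": 0, "claw": 0.83}

```text
time: 17.55
tool_pos: [0.6145, 0.1116, 0.0943]
tool_rot: [-0.001, 0.99, -0.138, 0.007]
contact_force: [1.8, -0.8, 4.7]
gripper_width: 0.173
```

Request:
play_rows:
  commands:
    - {"dx": 0, "dy": 0, "dz": 0.15, "rx": 0, "ry": 0, "rz": 0, "claw": 0.83}
    - {"dx": 0, "dy": 0, "dz": 0.15, "rx": 0, "ry": 0, "rz": 0, "claw": 0.83}

```text
time: 17.75
tool_pos: [0.6152, 0.1115, 0.0939]
tool_rot: [-0.001, 0.99, -0.138, 0.008]
contact_force: [0.7, -0.7, 6.1]
gripper_width: 0.171
```

It's firm at 6 N with almost no movement, so the loop is seated. I'll lift clear and inspect.

Request:
play_rows:
  commands:
    - {"dx": 0, "dy": 0, "dz": -1, "rx": 0, "ry": 0, "rz": 0, "claw": 0.83}
    - {"dx": 0, "dy": 0, "dz": -4, "rx": 0, "ry": 0, "rz": 0, "claw": 0.83}
    - {"dx": -2, "dy": 0, "dz": -8, "rx": 0, "ry": 0, "rz": 0, "claw": 0.83}
    - {"dx": -6, "dy": 0, "dz": -10, "rx": 0, "ry": 0, "rz": 0, "claw": 0.83}
    - {"dx": -11, "dy": 0, "dz": -10, "rx": 0, "ry": 0, "rz": 0, "claw": 0.83}

```text
time: 18.25
tool_pos: [0.5093, 0.1419, 0.1969]
tool_rot: [-0.002, 0.99, -0.138, 0.011]
contact_force: [0.1, 1.2, 0.5]
gripper_width: 0.169
```

Request:
play_rows:
  commands:
    - {"dx": -5, "dy": 0, "dz": 0, "rx": 0, "ry": 0, "rz": 0, "claw": 0.83}
    - {"dx": -9, "dy": 0, "dz": 0, "rx": 0, "ry": 0, "rz": 0, "claw": 0.83}
    - {"dx": -9, "dy": 0, "dz": 0, "rx": 0, "ry": 0, "rz": 0, "claw": 0.83}
    - {"dx": -9, "dy": 0, "dz": 0, "rx": 0, "ry": 0, "rz": 0, "claw": 0.83}

```text
time: 18.65
tool_pos: [0.422, 0.1668, 0.195]
tool_rot: [-0.002, 0.99, -0.138, 0.011]
contact_force: [0.1, 0.3, -0.2]
gripper_width: 0.168
```

```bash
python3 -c "
from h import *
tipdelta(0,0,.3,0)
a=grab_frame('scene')[170:320,285:465];cv2.imwrite('pics/s13.png',cv2.resize(a,None,fx=4,fy=4,interpolation=cv2.INTER_CUBIC))
a=grab_frame('top');cv2.imwrite('pics/t13full.png',a);a=a[135:280,190:360]; cv2.imwrite('pics/t13.png',cv2.resize(a,None,fx=4.5,fy=4.1,interpolation=cv2.INTER_CUBIC))
T=cam('top');S=cam('scene');h=-.035
for th in (0,.06,.12):
  c,s=np.cos(th),np.sin(th);P=world(h+.075*c-.033*s,0,.095+.075*s+.033*c);E=world(h+.075*c+.009*s,0,.095+.075*s-.009*c)
  print(th,[((proj(S,q)-[285,170])*4).round(0) for q in (P,E)],((proj(T,P)-[190,135])*[4.5,4.1]).round(0),'tip',((proj(S,world(.041,0,.095))-[285,170])*4).round(0))"
```

```text
delta [16.96  0.42 -6.64] rot [-0.008 -0.022  0.004] | tip sock mm [-168.9    3.8  230. ] t 18.65 F [ 0.1  0.3 -0.2] q [ 0.21 -0.4   2.01 -0.    1.51  2.06]
0 [array([339., 346.]), array([333., 412.])] [345. 167.] tip [333. 400.]
0.06 [array([341., 337.]), array([333., 406.])] [343. 168.] tip [333. 400.]
0.12 [array([344., 327.]), array([334., 399.])] [340. 170.] tip [333. 400.]
```

View pics/s13.png

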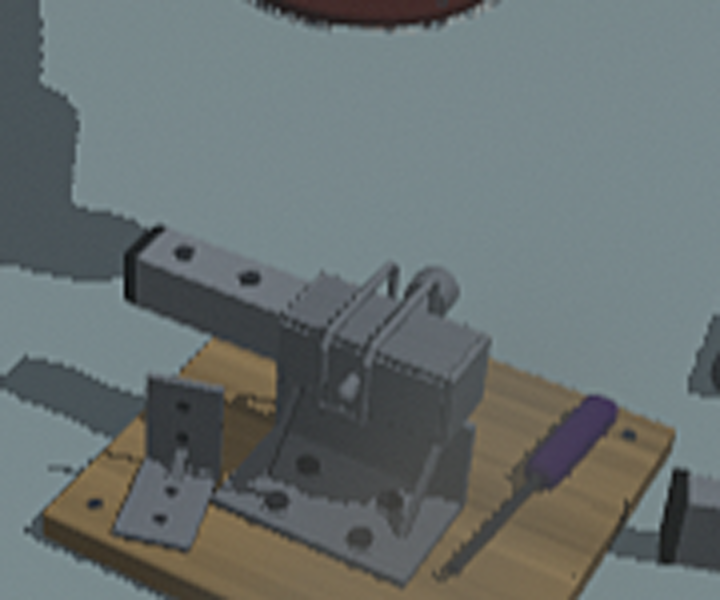

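View pics/t13.png

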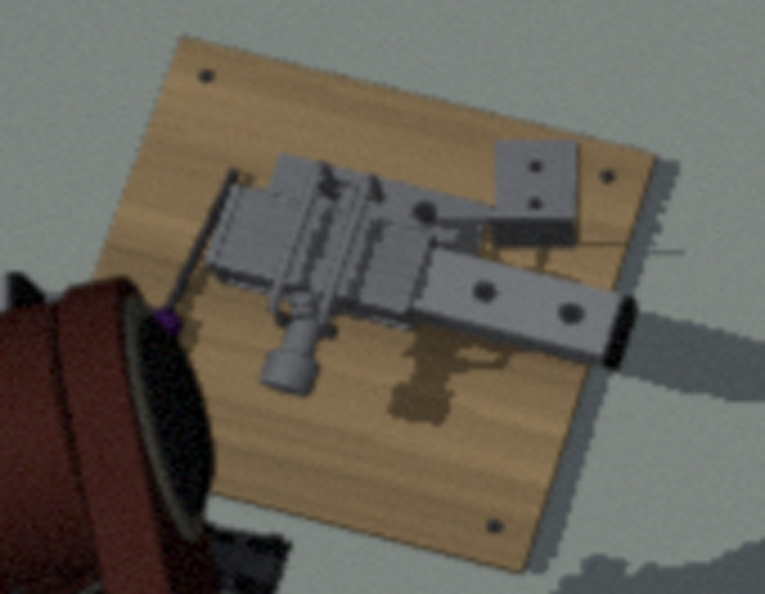

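Final views: the loop lies flat over the sleeve with its end bar (scene zoom (342,412)) under the pin tip (350,388). The knob is still at (290,385) in the top zoom, so the pin hasn't backed out. The robot is clear, so I'm handing in.

```bash
python3 -c "
from plant import ticket,monitor
print(ticket.job_done()); print(monitor.state()['time'],monitor.state()['contact_force'])"
```

```text
the job is handed in; nothing more can be done
None
the job is handed in; nothing more can be done
```

The socket is locked, but I may have broken the 60 N limit. When the pin's collar hit the sleeve, the wrist force reading reached about 66 N in total (about 57 N of it horizontal). I had sent the next push before reading the first one's force, which was already about 52 N. I backed off as soon as I saw it. If that reading matches the true contact force, the attempt fails on that rule.

**What I did**
- **Arm:** I pushed it about 25–30 mm into the sleeve until it hit the stop at about 18 N. The pin then went well past 10 mm, which confirms the arm was home.
- **Pin:** I pushed it along its axis at about 4 N until the collar sat against the sleeve.
- **Loop:** I pressed it down near its far bend. It met the pin's tip at about 5 N, peaked at 9 N and snapped past, and a gentle 6 N press afterwards found it firm.

**Last checks** (about 19 s used)
- **Pin and loop:** the knob end measured at about -66 mm, against -69 mm when seated. That is within camera error, and it did not move when I pressed the loop. The end bar is under the tip, with a position that fits a fully closed loop.
- **Other things:** the angle and the visible parts of the hex key and level look unmoved. I did not re-measure them, and I did not check the ramekin and driver at the end.
- **Robot:** it was clear of everything at hand-in, and the force read about zero.

**What disagreed**
- The real fingertip sat about 35 mm behind the reported TCP. My first push therefore passed over the arm without touching it, and I corrected for this afterwards.
- The loop had already dropped to about 0.3 rad by the time the pin was in. I did not see what moved it.

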